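Load the spice dock, latch its tray and lock it

ROBOT

A 6-joint arm with a two-finger parallel gripper is mounted at the origin on a cart in front of the work surface, level with it; the furniture and walls round the work are solid. World frame = base frame: x ahead of the robot, y to its left, z up, the work surface at z = 0. Lengths are in m, angles in rad, forces in N, time in s.
With the tool pointing down it reaches from about 0.35 to 0.775 m from the base axis. Payload 5.5 kg.
Tool frame: the origin (TCP) lies midway between the tips of the shut fingers; the grasp point (between the pads) lies 19 mm behind it; z points along the fingers, y is the line along which they close (so a half turn about z gives the same grasp; the last joint's range is limited). The gripper opens to 85 mm and grips with 20 to 120 N. Pads are 22 mm wide; open, the fingers measure 114 mm over their backs; the gripper's body (76 mm by 85 mm) begins 54 mm behind the grasp point. The pads swing forward as they close: fully open they stand 13 mm farther back than shut.
Start: joints at [-1.37, 0.313, 0.046, 1.304, 0, 1.431], TCP at [0.192, -0.542, 0.231] pointing down, gripper open.
Joint ranges: [-2.76, 2.76], [-0.86, 1.69], [-1.03, 1.26], [-2.2, 2.34], [-1.47, 1.5], [-3.14, 3.14]. Speed limits (rad/s): [2.57, 2.57, 3.14, 3.14, 3.14, 3.14].

INTERFACE

Orientations are given as a unit quaternion [w, x, y, z].
In Python, from workcell import telemetry, imaging, env gives the robot as it stands. The module is installed in compiled form; this text tells all that it offers.
- The arm moves only by the tool step_arm, never from a script. Its argument "moves" is a list of rows, each a list of 3 entries, a list of its own where there are three numbers: the shift along the tool's x, y, z in mm, then the turn, a rotation vector about the tool's x, y, z in rad, then the finger opening in mm, from 0 to 85.4. A call has 1 to 8 rows; each row is the pose to reach, as a shift and turn from the pose commanded when the call began, along the tool's axes at that moment; what a row does not reach only later rows make up. A row lasts 1/12 s, in which the tool goes at most 41.7 mm and 7.16 degrees, less where a joint would pass 70% of its speed; a pose out of reach is approached as far as the arm can. A call with a gripper value outside its range is refused whole. The fingers move at their own pace and stop on an object; "grip_force" is the grip in N (left out, the last holds). Time passes only in rows, so rows that repeat a pose let the fingers close. It gives the time, the measured TCP pose, the force, the opening and the grip force at its end, in the units of the state.
- telemetry.get_state(): the state, without advancing time (a new reading comes with each control period).
- imaging.read_camera(name): name is "scene" or "top"; returns the picture (384x512x3 uint8, red, green, blue); there is no depth.
- imaging.camera_params(name): a dict with "camera_matrix" (3x3 intrinsics, pixels), "D" ([k1, k2, p1, p2, k3] as OpenCV has them; the pictures are not rectified), "pose" (4x4, takes a point from camera to world coordinates). Camera axes: x right, y up, looking along -z (the intrinsics and any distortion apply to the point x, -y, -z); pixel columns grow to the right and rows downward; lengths in m; the calibration is good to about 2 mm. A picture is of the moment at which its call begins. camera_params takes no time and is no camera call.
- env.hand_in(): hands the job in; it is judged then, once.
The state is a dict: "clock": time; "joint_pos": joint angles; "qvel": joint speeds; "tau": joint torques, N m; "tcp_pos": TCP position; "orientation": TCP orientation; "wrist_force": force on the tool from outside, world axes, zero at the start; "ft_torque": the same for the moment, N m; "finger_gap": finger opening in m; "grip_force": force on a finger pad.
Only numpy, scipy, OpenCV 4.12 (cv2) and the standard library are available. Lean on these libraries where they do the work, as an engineer would, in place of code of your own. Each camera call takes 0.05 s, during which the arm holds its last target. There are 200 camera calls.

TASK

Put the spices away for the night. Press the empty dock tray to pop it out, stand every spice jar and squat steel spice tin that is in front of you upright in a cell of its own, push the tray back in until it clicks and stays latched after you let go, then push the lock knob beside it down and turn it a quarter turn clockwise so that it stays down. Leave the larger green-lidded storage jar and everything else where it is.

Things in the scene. Friction and masses are not known exactly. Their poses are not given: they have to be found in the camera images.
- dock: fixed wooden spice dock, 195 x 276 x 137 mm; origin at table level; +x is the way the tray is pushed in, +y left, z up. A roof over its rear (underside 130 mm up, front edge at x = -5 mm of this frame) keeps things out of the cells while the tray is in; with the tray out the cells' centres lie 80 mm in front of that edge. In front of the roof it is open above
- tray (a joint): push-push slide of the white tray, m: 0 = popped out (towards the robot), grows inwards, hard stop 0.092. From out: pushed past 0.083 and let go, it stays latched at about 0.077; pushed less, its spring drives it out again. From latched: pushed past 0.087 and let go, it springs out to 0. The spring pushes back with 4 N (out) to 9 N (in), 12 N at most with friction. Starts latched and empty
- paddle (a point): centre of the front face of the push paddle, an upright plate 110 mm wide (dock y), 40 mm high and 10 mm thick, that stands 55 mm in front of the tray's front wall; its centre is 38 mm above the table; it moves with the tray. Push it along the dock's +x
- well0 (a point): centre of the floor of cell 0 of the tray (0 leftmost, 3 rightmost, 61 mm apart), moves with the tray; floor 16 mm above the table, cell 56 x 57 mm inside, its walls 20 mm high above this point and 4 mm thick; open above while the tray is out
- well1 (a point): centre of the floor of cell 1 of the tray (0 leftmost, 3 rightmost, 61 mm apart), moves with the tray; floor 16 mm above the table, cell 56 x 57 mm inside, its walls 20 mm high above this point and 4 mm thick; open above while the tray is out
- well2 (a point): centre of the floor of cell 2 of the tray (0 leftmost, 3 rightmost, 61 mm apart), moves with the tray; floor 16 mm above the table, cell 56 x 57 mm inside, its walls 20 mm high above this point and 4 mm thick; open above while the tray is out
- well3 (a point): centre of the floor of cell 3 of the tray (0 leftmost, 3 rightmost, 61 mm apart), moves with the tray; floor 16 mm above the table, cell 56 x 57 mm inside, its walls 20 mm high above this point and 4 mm thick; open above while the tray is out
- lock_push (a joint): how far the lock knob is pressed down in m: 0 up, 0.013 hard stop. A spring of 3 N (up) to 5 N (down) raises it. With the tray not latched in, a flange of the tray stops it at 0.006
- lock_turn (a joint): turn of the lock knob in rad: 0 = its wing lies along the dock's x, grows clockwise seen from above to 1.571 (hard stop). It turns freely only while pressed down 0.0105 or more; once turned, it is held down at about 0.010 when let go and stays turned. At the start it is up and at 0 to 0.05
- knob_grip (a point): on the axis of the black winged lock knob right of the tray, 115 mm above the table when up, 15 mm below the wing's top. The wing is 44 mm long (along this point's own x axis), 13 mm thick and 34 mm high (from 19 mm below this point to 15 mm above); below it is a block whose top is 81 mm above the table
- jar_a_mid (a point): spice jar, glass with a printed label and a white screw cap, upright, 47 mm across, 98 mm tall, about 0.11 kg; this point is at its centre, half-way up, z along its axis. To be put away (absent if None)
- jar_b_mid (a point): spice jar, glass with a printed label and a dark brown screw cap, upright, 44 mm across, 105 mm tall, about 0.11 kg; this point is at its centre, half-way up, z along its axis. To be put away (absent if None)
- tin_c_mid (a point): squat round steel spice tin with a lid, upright, 48 mm across, 46 mm tall, about 0.13 kg, heavy at the foot; this point is at its centre, half-way up, z along its axis. To be put away (absent if None)
- tin_d_mid (a point): squat round steel spice tin with a lid, upright, 48 mm across, 46 mm tall, about 0.13 kg, heavy at the foot; this point is at its centre, half-way up, z along its axis. To be put away (absent if None)
- storage_jar: bystander: clear storage jar with green lid, 69 mm across, 84 mm tall; origin at the centre of its underside. It stands among the spices and must stay where it is
There are look-alikes about, which are no part of the job. What is shaped like the part that bears tin_d_mid but yellow is not meant.

How it is judged:
By the outcome, as a careful person would: the job done as asked, in the order asked, and still so for the second after the job is handed in, with the robot touching nothing.
Of jar_a, jar_b, tin_c, tin_d only 3 to 4 are there at a start; the rules pass over those that are not, and their reading is None.
At some moment in a run one of tin_c, tin_d may be knocked a few centimetres aside while the robot is not near it.
It also fails if it takes over 192 s, if anything falls off the work surface, if the arm or the gripper's body presses on something with over 40 N, if the wrist force passes 120 N, or if a joint passes its speed limit or range.

## Working session

There is one attempt and no reset: what is moved stays moved. The work goes in short steps, Python scripts to look and compute and a tool call to move; the robot and the scene stay as the last step left them, time stands still between calls to the robot, and variables do not carry over. Pictures are saved under pics/ and viewed, at most 14 in all, crops included, and the job is handed in when it is done.

Besides the shell and the picture viewer there is one more tool, called after "Emit:" by a JSON object that holds its "fn" and its "kwargs". step_arm: Moves the arm, as the interface text tells. Its arguments: {"type":"object","properties":{"moves":{"type":"array"},"grip_force":{"type":"number"}},"required":["moves"]}

```bash
mkdir -p pics; python3 - <<'E'
from workcell import telemetry, imaging, env
import cv2,numpy as np
for n in ("scene","top"):
    im=imaging.read_camera(n); cv2.imwrite(f"pics/{n}0.png",cv2.resize(im[:,:,::-1],(800,600),interpolation=cv2.INTER_CUBIC)); cv2.imwrite(f"pics/raw_{n}0.png",im[:,:,::-1])
    p=imaging.camera_params(n); print(n,np.round(p["camera_matrix"],1).tolist(),np.round(p["D"],3),np.round(p["pose"],3).tolist())
s=telemetry.get_state(); print(s)
E
```

```text
scene [[403.7, 0.0, 259.8], [0.0, 403.7, 194.0], [0.0, 0.0, 1.0]] [-0.121  0.     0.     0.     0.   ] [[0.494, 0.424, -0.759, -0.235], [-0.869, 0.265, -0.417, -0.383], [0.025, 0.866, 0.499, 0.623], [0.0, 0.0, 0.0, 1.0]]
top [[449.3, 0.0, 251.1], [0.0, 449.3, 197.4], [0.0, 0.0, 1.0]] [0.021 0.    0.    0.    0.   ] [[0.09, 0.969, -0.23, 0.239], [-0.996, 0.087, -0.02, 0.049], [0.0, 0.23, 0.973, 1.417], [0.0, 0.0, 0.0, 1.0]]
{'clock': 0.1, 'joint_pos': array([-1.36961937e+00,  3.13926264e-01,  4.50835877e-02,  1.30359774e+00,
       -1.15166834e-05,  1.43117589e+00]), 'qvel': array([-0.00133904, -0.00123995,  0.00353739, -0.00058524, -0.00053101,
        0.00064729]), 'tau': array([ 1.56821676e-03, -4.81725812e+01,  2.99243474e+01,  1.27931233e-02,
       -2.10368171e-04,  1.40827233e-06]), 'tcp_pos': array([ 0.19207122, -0.54148503,  0.23049381]), 'orientation': array([-8.21479970e-04,  9.85516902e-01,  1.69575234e-01, -3.10527817e-05]), 'wrist_force': array([ 0.44227483, -0.71616971,  0.4328806 ]), 'ft_torque': array([-0.0568058 , -0.03119158,  0.00778319]), 'grip_force': 0.0, 'finger_gap': 0.0855111491062863}
```

View pics/scene0.png

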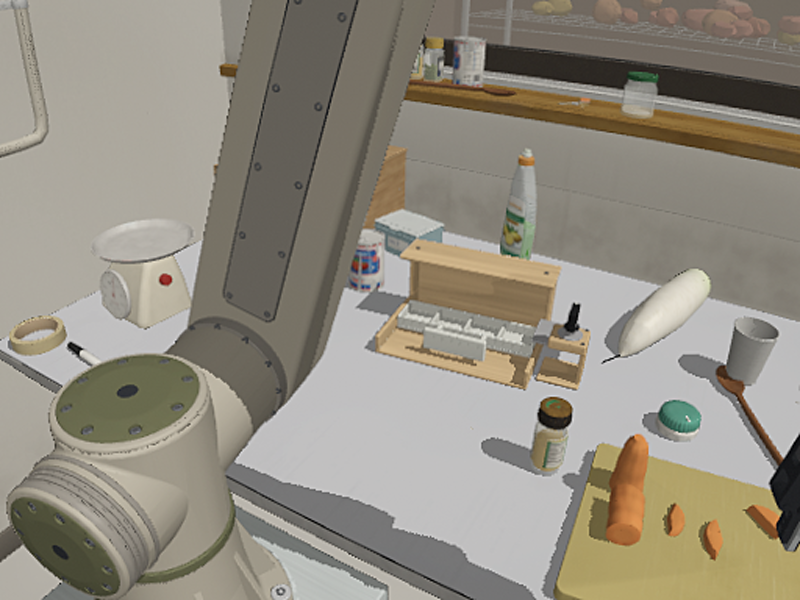

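View pics/top0.png

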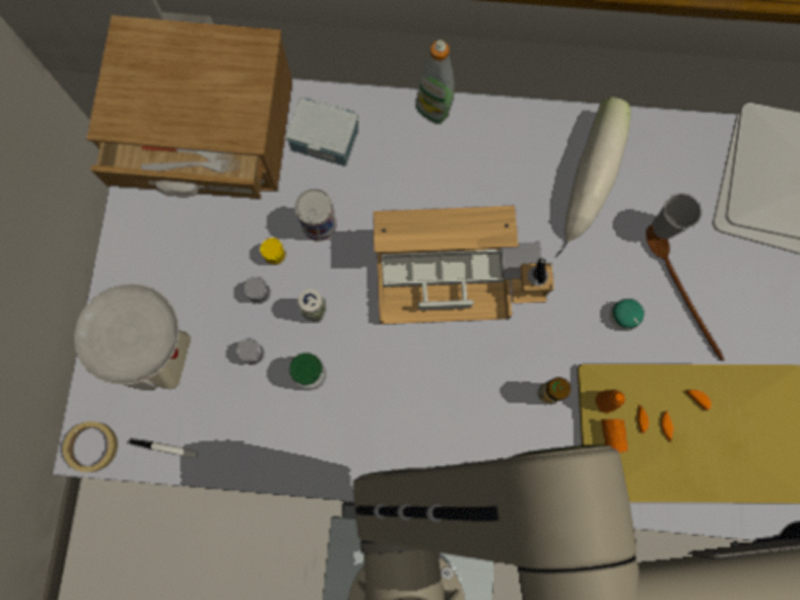

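Scene: dock centre about (445,265) top view, tray in, knob at (541,270). In the top view, the look-alikes and candidates are:
- steel tins (256,289) and (249,350); yellow tin (272,250) is not meant
- white-cap jar (312,304); the can (315,210) is not it
- brown-cap jar (556,390)
- green storage jar (307,370) is a bystander; green lid (628,313) is not meant

One close crop to check.

```bash
cat > h.py <<'E'
import cv2,numpy as np
from workcell import telemetry, imaging, env
from scipy.spatial.transform import Rotation as R
def ray(n,u,v):
    p=imaging.camera_params(n); q=cv2.undistortPoints(np.array([[[u,v]]],float),p["camera_matrix"],np.array(p["D"]))[0,0]
    T=p["pose"]; return T[:3,3],T[:3,:3]@np.array([q[0],-q[1],-1.])
def at(n,u,v,z):
    o,d=ray(n,u,v); return o+d*(z-o[2])/d[2]
def proj(n,P):
    p=imaging.camera_params(n); T=p["pose"]; c=T[:3,:3].T@(np.array(P)-T[:3,3]); c=np.array([c[0],-c[1],-c[2]])
    return cv2.projectPoints(c[None],np.zeros(3),np.zeros(3),p["camera_matrix"],np.array(p["D"]))[0][0,0]
def shift(P):  # TCP target -> tool-frame mm
    s=telemetry.get_state(); w,x,y,z=s["orientation"]; r=R.from_quat([x,y,z,w])
    return np.round(1000*r.inv().apply(np.array(P)-s["tcp_pos"]),1), s["tcp_pos"], r
E
python3 - <<'E'
import cv2,numpy as np
im=cv2.imread("pics/raw_top0.png")
a=cv2.resize(im[145:255,140:225],None,fx=5,fy=5,interpolation=cv2.INTER_CUBIC)
b=cv2.resize(im[125:265,232:372],None,fx=2.6,fy=2.6,interpolation=cv2.INTER_CUBIC)
o=np.zeros((550,800,3),np.uint8); o[:550,:425]=a; o[:364,430:794]=b
cv2.imwrite("pics/crop0.png",o)
E
```

```text
(no output)
```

View pics/crop0.png

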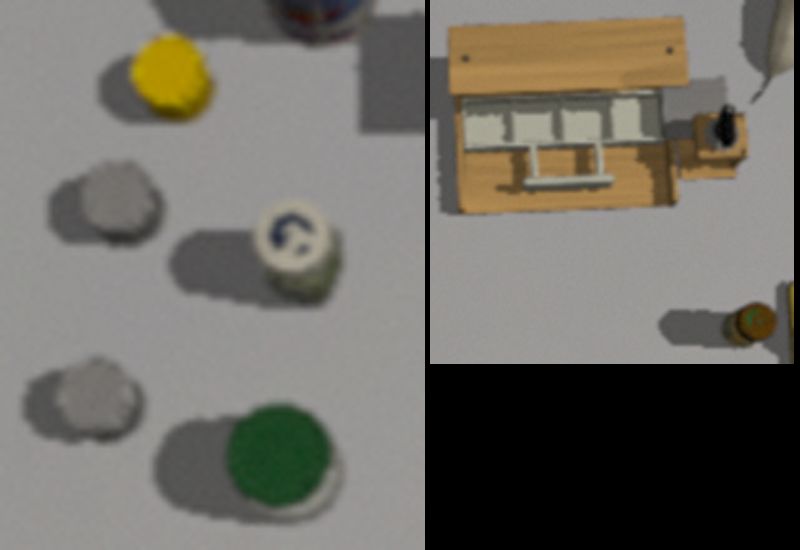

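Crop: steel tins at (118,197) and (96,395), white-cap jar with its cap at (293,237), green-lid jar at (279,455), yellow tin at (172,74). On the right are the brown cap (757,321), roof corners, paddle (524..613,182) and knob (726,127).

```bash
python3 - <<'E'
from h import *
L=lambda x,y:(140+x/5-.4,145+y/5-.4)
Q=lambda x,y:(232+(x-430)/2.6-.3,125+y/2.6-.3)
for n,p,z in [("jarA",L(293,237),.098),("tin1",L(118,197),.046),("tin2",L(96,395),.046),("green",L(279,455),.084),("yel",L(172,74),.046),
 ("jarB",Q(757,321),.105),("roofBL",Q(448,27),.137),("roofBR",Q(684,18),.137),("roofFR",Q(688,84),.137),("roofFL",Q(450,93),.137),
 ("frontL",Q(462,212),.01),("frontR",Q(676,205),.01),("padL",Q(524,184),.058),("padR",Q(613,180),.058),("knob",Q(729,108),.130),("wellL",Q(464,146),.036),("wellR",Q(661,135),.036)]:
    print(n,np.round(at("top",*p,z),3)[:2])
E
```

```text
jarA [0.552 0.237]
tin1 [0.581 0.357]
tin2 [0.454 0.353]
green [0.422 0.231]
yel [0.664 0.334]
jarB [ 0.425 -0.247]
roofBL [0.73 0.13]
roofBR [ 0.766 -0.143]
roofFR [ 0.686 -0.151]
roofFL [0.65 0.12]
frontL [0.54  0.098]
frontR [ 0.572 -0.164]
padL [0.57  0.025]
padR [ 0.585 -0.08 ]
knob [ 0.663 -0.201]
wellL [0.617 0.102]
wellR [ 0.652 -0.137]
```

Next: go in front of the paddle with tool y along the dock's +x, fingers shut.

```bash
cat >> h.py <<'E'
TH=.133+np.pi/2
O=np.array([.673,-.015]); c,s_=np.cos(.133),np.sin(.133)
def dk(x,y,z): return np.array([O[0]+c*x-s_*y,O[1]+s_*x+c*y,z])
def go(P,th=TH):
    d,t,r=shift(P); X=np.array([np.cos(th),np.sin(th),0]); Z=np.array([0,0,-1.]); T=np.stack([X,np.cross(Z,X),Z],1)
    print("shift",d,"turn",np.round((r.inv()*R.from_matrix(T)).as_rotvec(),3),"tcp",np.round(t,3))
E
echo ok
```

```text
ok
```

Emit:
{"fn": "step_arm", "kwargs": {"moves": [[[30,-23,0],[0,0,-0.1],0],[[60,-46,0],[0,0,-0.2],0],[[90,-69,0],[0,0,-0.3],0],[[121,-92,0],[0,0,-0.4],0],[[151,-115,0],[0,0,-0.5],0],[[181,-138,0],[0,0,-0.6],0],[[211,-161,0],[0,0,-0.7],0],[[241,-183,0],[0,0,-0.8],0]]}}

```text
clock: 0.77
tcp_pos: [0.3585, -0.287, 0.2311]
orientation: [-0.0, 0.84, 0.542, -0.0]
wrist_force: [-0.0, -0.6, 0.1]
finger_gap: 0.0001
grip_force: 0.0
```

```bash
python3 -c "
from h import *
go(dk(-.16,0,.15))"
```

```text
shift [292.7  38.6  81.1] turn [-0.    -0.    -0.558] tcp [ 0.359 -0.287  0.231]
```

Emit:
{"fn": "step_arm", "kwargs": {"moves": [[[37,5,5],[0,0,-0.08],0],[[74,10,10],[0,0,-0.16],0],[[111,15,20],[0,0,-0.24],0],[[148,20,30],[0,0,-0.32],0],[[185,25,40],[0,0,-0.4],0],[[222,30,55],[0,0,-0.48],0],[[258,34,68],[0,0,-0.558],0],[[293,39,81],[0,0,-0.558],0]]}}

```text
clock: 1.43
tcp_pos: [0.516, -0.0368, 0.1494]
orientation: [-0.0, 0.659, 0.752, -0.0]
wrist_force: [0.7, -0.8, 0.7]
finger_gap: -0.0
grip_force: 0.0
```

```bash
python3 -c "
from h import *
go(dk(-.145,0,.034))"
```

```text
shift [  0.8  13.5 115.4] turn [-0.001 -0.    -0.001] tcp [ 0.516 -0.037  0.149]
```

Emit:
{"fn": "step_arm", "kwargs": {"moves": [[[0,3,35],[0,0,0],0],[[0,6,70],[0,0,0],0],[[1,10,100],[0,0,0],0],[[1,13,115],[0,0,0],0],[[1,18,115],[0,0,0],0],[[1,23,115],[0,0,0],0],[[1,28,115],[0,0,0],0],[[1,32,115],[0,0,0],0]]}}

```text
clock: 2.1
tcp_pos: [0.5496, -0.0342, 0.0371]
orientation: [0.002, 0.66, 0.751, 0.001]
wrist_force: [0.1, 0.4, -0.4]
finger_gap: -0.0002
grip_force: 0.0
```

Emit:
{"fn": "step_arm", "kwargs": {"moves": [[[0,4,0],[0,0,0],0],[[0,8,0],[0,0,0],0],[[0,12,0],[0,0,0],0],[[0,15,0],[0,0,0],0],[[0,18,0],[0,0,0],0],[[0,20,0],[0,0,0],0],[[0,22,0],[0,0,0],0],[[0,22,0],[0,0,0],0]]}}

```text
clock: 2.77
tcp_pos: [0.5668, -0.0313, 0.0353]
orientation: [-0.001, 0.661, 0.751, -0.002]
wrist_force: [-7.5, -2.6, 6.5]
finger_gap: 0.0001
grip_force: 3.9
```

Emit:
{"fn": "step_arm", "kwargs": {"moves": [[[0,3,0],[0,0,0],0],[[0,6,0],[0,0,0],0],[[0,9,0],[0,0,0],0],[[0,11,0],[0,0,0],0],[[0,13,0],[0,0,0],0],[[0,13,0],[0,0,0],0]]}}

```text
clock: 3.27
tcp_pos: [0.5779, -0.0298, 0.0352]
orientation: [-0.003, 0.661, 0.751, -0.003]
wrist_force: [-11.8, -2.6, 10.0]
finger_gap: -0.0001
grip_force: 6.2
```

Emit:
{"fn": "step_arm", "kwargs": {"moves": [[[0,2,0],[0,0,0],0],[[0,4,0],[0,0,0],0],[[0,6,0],[0,0,0],0],[[0,6,0],[0,0,0],0]]}}

```text
clock: 3.6
tcp_pos: [0.578, -0.0298, 0.0351]
orientation: [-0.006, 0.661, 0.75, -0.007]
wrist_force: [-26.4, -6.6, 23.0]
finger_gap: 0.0003
grip_force: 14.5
```

Hard stop reached, so retract.

Emit:
{"fn": "step_arm", "kwargs": {"moves": [[[0,-8,0],[0,0,0],0],[[0,-24,0],[0,0,0],0],[[0,-44,0],[0,0,0],0],[[0,-68,0],[0,0,0],0],[[0,-96,0],[0,0,0],0],[[0,-125,-5],[0,0,0],0],[[0,-135,-40],[0,0,0],20],[[0,-140,-80],[0,0,0],62]]}}

```text
clock: 4.27
tcp_pos: [0.4432, -0.0452, 0.1131]
orientation: [-0.005, 0.661, 0.751, -0.002]
wrist_force: [1.9, 0.1, -0.1]
finger_gap: 0.0231
grip_force: 0.0
```

```bash
python3 - <<'E'
from h import *
im=imaging.read_camera("top")[:,:,::-1]; cv2.imwrite("pics/raw_top1.png",im)
o=cv2.resize(im[110:290,140:380],None,fx=3.3,fy=3.3,interpolation=cv2.INTER_CUBIC); cv2.imwrite("pics/top1.png",o)
go(np.array([.454,.353,.12]))
E
```

```text
shift [396.   55.6   1.8] turn [ 0.004  0.002 -0.005] tcp [ 0.449 -0.047  0.122]
```

View pics/top1.png

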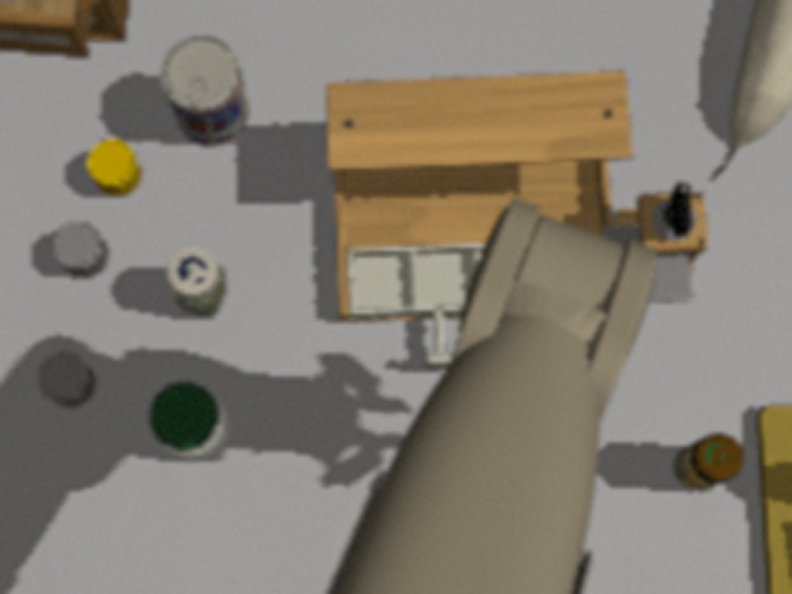

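Tray is out: cell 0 at (380,283), cell 1 at (438,280), paddle end at (440,355). Tins at (80,247) and (68,378), unchanged.

Emit:
{"fn": "step_arm", "kwargs": {"moves": [[[30,5,-10],[0,0,0],62],[[70,10,-20],[0,0,0],62],[[111,16,-20],[0,0,0],62],[[152,22,-20],[0,0,0],62],[[193,28,-20],[0,0,0],62],[[234,34,-20],[0,0,0],62],[[275,40,-20],[0,0,0],62],[[316,45,-20],[0,0,0],62]]}}

```text
clock: 4.98
tcp_pos: [0.4535, 0.2751, 0.1357]
orientation: [0.0, 0.66, 0.751, 0.001]
wrist_force: [1.1, -0.4, 0.5]
finger_gap: 0.0619
grip_force: 0.0
```

```bash
python3 - <<'E'
from h import *
Q=lambda x,y:(140+x/3.3-.35,110+y/3.3-.35)
for n,p,z in [("tin1",Q(80,245),.046),("tin2",Q(68,376),.046),("w0fl",Q(348,316),.036),("w0bl",Q(347,250),.036),("w01mid back",Q(412,247),.036),("w12 back",Q(474,246),.036),("floor0",Q(380,283),.016),("floor1",Q(440,280),.016),("padL",Q(428,362),.058),("roofFL",Q(330,167),.137),("roofFR",Q(632,157),.137)]:
    P=at("top",*p,z); d=P[:2]-O; print(n,np.round(P,3)[:2],"dock",np.round([c*d[0]+s_*d[1],-s_*d[0]+c*d[1]],3))
for y in (.0915,.0305,-.0305,-.0915): print(np.round(dk(-.085,y,0),3))
go(np.array([.454,.353,.12]))
E
```

```text
tin1 [0.581 0.355] dock [-0.042  0.379]
tin2 [0.454 0.349] dock [-0.169  0.39 ]
w0fl [0.537 0.094] dock [-0.12   0.126]
w0bl [0.602 0.101] dock [-0.055  0.124]
w01mid back [0.61  0.039] dock [-0.055  0.061]
w12 back [ 0.617 -0.021] dock [-0.057  0.002]
floor0 [0.577 0.066] dock [-0.084  0.093]
floor1 [0.585 0.009] dock [-0.084  0.035]
padL [0.495 0.015] dock [-0.172  0.053]
roofFL [0.651 0.119] dock [-0.004  0.136]
roofFR [ 0.685 -0.152] dock [-0.006 -0.137]
[0.577 0.064 0.   ]
[0.585 0.004 0.   ]
[ 0.593 -0.057  0.   ]
[ 0.601 -0.117  0.   ]
shift [77.2 10.4 15.7] turn [ 0.001 -0.    -0.005] tcp [0.454 0.275 0.136]
```

Emit:
{"fn": "step_arm", "kwargs": {"moves": [[[38,5,10],[0,0,0],62],[[75,10,20],[0,0,0],62],[[75,10,50],[0,0,0],62],[[75,10,85],[0,0,0],62],[[75,10,105],[0,0,0],62],[[75,10,116],[0,0,0],62],[[75,10,116],[0,0,0],62],[[75,10,116],[0,0,0],50]], "grip_force": 40}}

```text
clock: 5.65
tcp_pos: [0.4541, 0.3484, 0.0195]
orientation: [-0.0, 0.661, 0.751, -0.0]
wrist_force: [-0.6, -1.3, 1.2]
finger_gap: 0.0514
grip_force: 0.0
```

Emit:
{"fn": "step_arm", "kwargs": {"moves": [[[0,0,0],[0,0,0],40],[[0,0,0],[0,0,0],40],[[0,0,0],[0,0,0],40],[[0,0,0],[0,0,0],40]]}}

```text
clock: 5.98
tcp_pos: [0.4546, 0.3486, 0.0204]
orientation: [0.0, 0.661, 0.751, 0.001]
wrist_force: [0.4, -0.1, 2.5]
finger_gap: 0.047
grip_force: 41.5
```

Emit:
{"fn": "step_arm", "kwargs": {"moves": [[[0,0,-30],[0,0,0],40],[[0,0,-70],[0,0,0],40],[[0,0,-110],[0,0,0],40],[[-5,3,-145],[0,0,0],40],[[-40,12,-150],[0,0,0],40],[[-80,24,-150],[0,0,0],40],[[-118,36,-150],[0,0,0],40],[[-156,48,-150],[0,0,0],40]]}}

```text
clock: 6.65
tcp_pos: [0.522, 0.1985, 0.1704]
orientation: [0.001, 0.66, 0.751, 0.001]
wrist_force: [1.2, 0.4, -1.7]
finger_gap: 0.0467
grip_force: 41.8
```

```bash
python3 -c "
from h import *
go(dk(-.085,.0925,.09))"
```

```text
shift [-139.    36.7   80.5] turn [ 0.002 -0.    -0.004] tcp [0.522 0.199 0.17 ]
```

Emit:
{"fn": "step_arm", "kwargs": {"moves": [[[-35,9,0],[0,0,0],40],[[-72,18,0],[0,0,0],40],[[-110,29,10],[0,0,0],40],[[-139,37,30],[0,0,0],40],[[-139,37,60],[0,0,0],40],[[-139,37,80],[0,0,0],40],[[-139,37,80],[0,0,0],40],[[-139,37,80],[0,0,0],40]]}}

```text
clock: 7.32
tcp_pos: [0.5747, 0.0664, 0.0887]
orientation: [-0.001, 0.661, 0.751, -0.001]
wrist_force: [0.2, 0.2, -0.5]
finger_gap: 0.0468
grip_force: 41.8
```

```bash
python3 -c "
from h import *
go(dk(-.085,.0925,.038))
im=imaging.read_camera('scene')[:,:,::-1]
cv2.imwrite('pics/s1.png',cv2.resize(im[130:300,210:400],None,fx=3.5,fy=3.5,interpolation=cv2.INTER_CUBIC))
"
```

```text
shift [-1.3  1.8 50.7] turn [-0.003 -0.    -0.005] tcp [0.575 0.066 0.089]
```

View pics/s1.png

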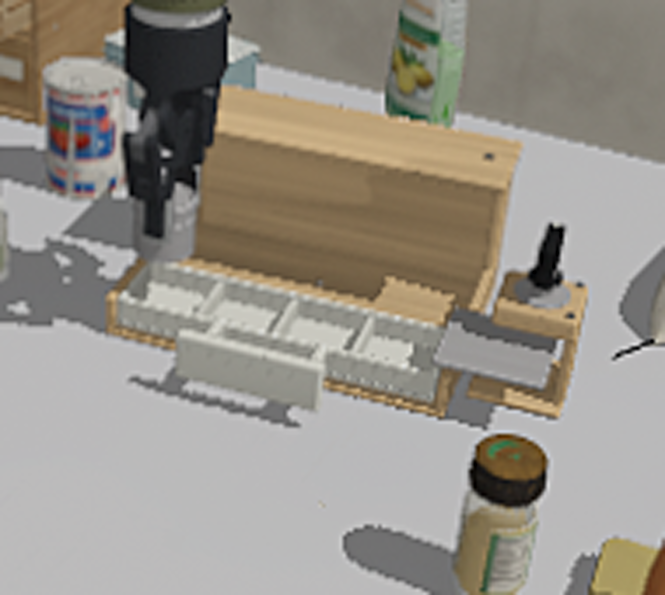

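The tin hangs above cell 0 (about (175,245) in the crop), upright, so lower it and release.

Emit:
{"fn": "step_arm", "kwargs": {"moves": [[[-1,2,15],[0,0,0],40],[[-1,2,30],[0,0,0],40],[[-1,2,40],[0,0,0],40],[[-1,2,47],[0,0,0],40],[[-1,2,51],[0,0,0],40],[[-1,2,51],[0,0,0],40],[[-1,2,51],[0,0,0],55],[[-1,2,51],[0,0,0],62]]}}

```text
clock: 8.03
tcp_pos: [0.5809, 0.0662, 0.0427]
orientation: [0.003, 0.66, 0.751, 0.002]
wrist_force: [-2.0, 0.2, 0.5]
finger_gap: 0.0623
grip_force: 0.0
```

Emit:
{"fn": "step_arm", "kwargs": {"moves": [[[0,0,0],[0,0,0],62],[[0,0,-20],[0,0,0],62],[[0,0,-60],[0,0,0],62],[[0,0,-95],[0,0,0],62],[[30,0,-100],[0,0,0],62],[[70,0,-100],[0,0,0],62],[[110,0,-100],[0,0,0],62],[[140,0,-100],[0,0,0],62]]}}

```text
clock: 8.7
tcp_pos: [0.5594, 0.2074, 0.1387]
orientation: [-0.0, 0.66, 0.751, 0.0]
wrist_force: [0.9, 0.1, -0.5]
finger_gap: 0.0618
grip_force: 0.0
```

```bash
python3 - <<'E'
from h import *
im=imaging.read_camera("top")[:,:,::-1]; cv2.imwrite("pics/raw_top2.png",im)
o=cv2.resize(im[110:290,140:380],None,fx=3.3,fy=3.3,interpolation=cv2.INTER_CUBIC); cv2.imwrite("pics/top2.png",o)
go(np.array([.581,.356,.12]))
E
```

```text
shift [139.6  41.6  18.9] turn [ 0.    -0.004  0.001] tcp [0.558 0.212 0.138]
```

View pics/top2.png

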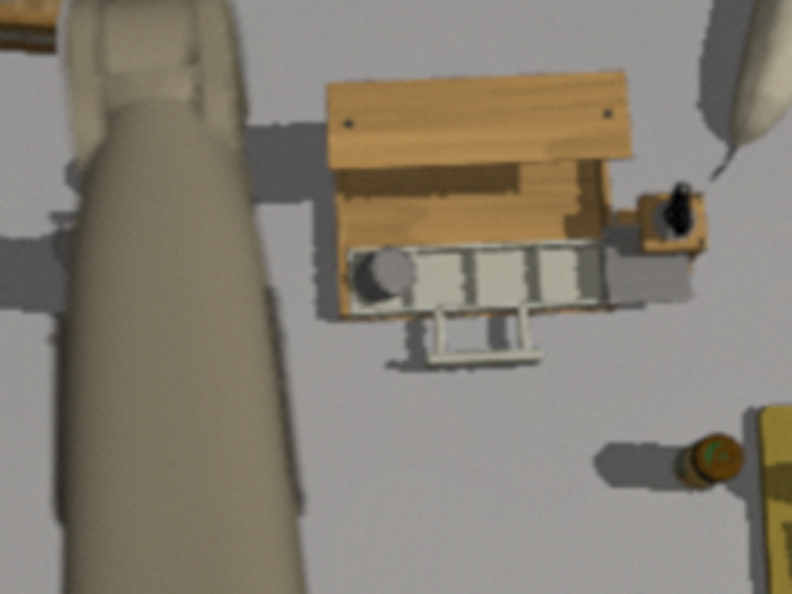

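```bash
python3 - <<'E'
from h import *
Q=lambda x,y:(140+x/3.3-.35,110+y/3.3-.35)
for z in (.062,.075):
    P=at("top",*Q(391,268),z); d=P[:2]-O; print(np.round(P,3)[:2],"dock",np.round([c*d[0]+s_*d[1],-s_*d[0]+c*d[1]],3))
print((proj("top",dk(-.085,.0915,.062))+.35-[140,110])*3.3)
im=cv2.imread("pics/raw_top2.png"); a=im[180:210,240:275]
s=imaging.read_camera("scene")[:,:,::-1]
o=np.zeros((420,800,3),np.uint8); o[:360,:420]=cv2.resize(a,(420,360),interpolation=cv2.INTER_CUBIC)
b=cv2.resize(s[190:250,225:285],(370,370),interpolation=cv2.INTER_CUBIC); o[:370,425:795]=b
cv2.imwrite("pics/c2.png",o)
E
```

```text
[0.581 0.057] dock [-0.081  0.083]
[0.578 0.057] dock [-0.085  0.084]
[382.43971464 272.01976273]
```

View pics/c2.png

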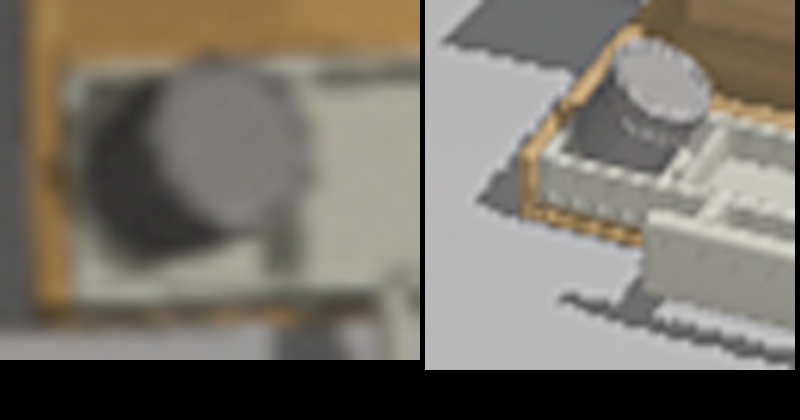

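The tin in cell 0 sits tilted: lid at crop (228,145), leaning right with its left foot on the left wall. It must have been gripped off-centre in dock y. I'll measure that offset from the earlier held picture before re-gripping.

```bash
python3 - <<'E'
from h import *
for off in (-.005,0,.005):
    P=np.array([.5751-off*s_,.0664+off*c,0]); r=np.array([.494,-.869,0])/np.hypot(.494,.869)
    for z in (.072,.085):
        print(off,z,[np.round((proj("scene",P+[0,0,z]+k*.024*r)-[210,130]+.35)*3.5,1).tolist() for k in (-1,1)])
im=cv2.imread("pics/s1.png",0)
for y in (215,225,235,240): print(y,im[y,115:215:3].tolist())
E
```

```text
-0.005 0.072 [[144.5, 245.7], [207.5, 247.0]]
-0.005 0.085 [[144.8, 230.9], [208.2, 232.3]]
0 0.072 [[138.5, 244.3], [201.4, 245.6]]
0 0.085 [[138.7, 229.5], [202.0, 230.9]]
0.005 0.072 [[132.5, 242.9], [195.3, 244.2]]
0.005 0.085 [[132.6, 228.2], [195.9, 229.5]]
215 [111, 112, 112, 112, 112, 116, 101, 89, 94, 89, 50, 27, 29, 30, 28, 33, 60, 113, 137, 120, 120, 129, 132, 134, 135, 134, 133, 110, 92, 99, 111, 112, 111, 112]
225 [111, 111, 111, 112, 113, 112, 95, 86, 89, 79, 45, 29, 30, 30, 29, 35, 63, 114, 129, 125, 147, 163, 151, 138, 149, 143, 121, 99, 91, 92, 94, 95, 97, 99]
235 [111, 112, 112, 112, 113, 108, 93, 85, 90, 89, 70, 57, 43, 28, 13, 21, 65, 113, 121, 129, 132, 134, 136, 137, 136, 137, 122, 105, 98, 99, 99, 98, 97, 96]
240 [108, 110, 110, 111, 113, 109, 93, 83, 89, 100, 105, 106, 103, 104, 99, 97, 106, 115, 120, 131, 136, 137, 138, 139, 136, 136, 120, 105, 100, 101, 101, 102, 101, 103]
```

Offset confirmed: the tin sits about +5 mm along dock y in the grip. Re-grip it with the tool tilted along the tin's axis, then upright it and re-place it.

```bash
python3 -c "
from h import *
go(dk(-.083,.0543,.14))"
```

```text
shift [-183.2    0.2   -2.1] turn [-0.    -0.001  0.001] tcp [0.559 0.209 0.138]
```

Emit:
{"fn": "step_arm", "kwargs": {"moves": [[[-35,0,-5],[0,0.06,0],62],[[-72,0,-5],[0,0.12,0],62],[[-110,0,-5],[0,0.2,0],62],[[-148,0,-5],[0,0.3,0],62],[[-183,0,-2],[0,0.4,0],62],[[-183,0,-2],[0,0.43,0],62],[[-183,0,-2],[0,0.43,0],62]]}}

```text
clock: 9.38
tcp_pos: [0.5834, 0.018, 0.1382]
orientation: [-0.161, 0.649, 0.73, 0.141]
wrist_force: [0.9, 0.0, 0.2]
finger_gap: 0.0618
grip_force: 0.0
```

```bash
python3 -c "
from h import *
go(dk(-.083,.087,.050))
s=imaging.read_camera('scene')[:,:,::-1]
cv2.imwrite('pics/s3.png',cv2.resize(s[150:260,210:330],None,fx=5,fy=5,interpolation=cv2.INTER_CUBIC))
"
```

```text
shift [ 1.7  1.1 97.9] turn [-0.    -0.431 -0.014] tcp [0.583 0.018 0.138]
```

View pics/s3.png

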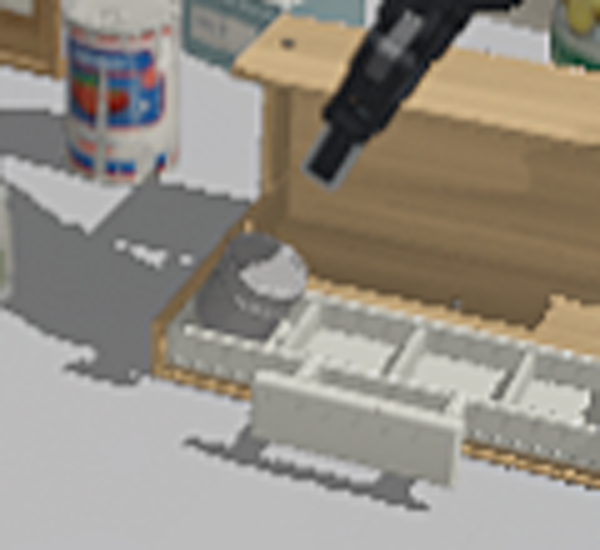

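The tin at (250,285) leans right, parallel to the tilted gripper. Descend along the tool axis and grip.

Emit:
{"fn": "step_arm", "kwargs": {"moves": [[[1,1,25],[0,0,0],62],[[1,1,50],[0,0,0],62],[[1,1,70],[0,0,0],62],[[1,1,85],[0,0,0],62],[[1,1,94],[0,0,0],62],[[1,1,98],[0,0,0],62],[[1,1,98],[0,0,0],62],[[1,1,98],[0,0,0],45]]}}

```text
clock: 10.1
tcp_pos: [0.5794, 0.0655, 0.0525]
orientation: [-0.16, 0.645, 0.734, 0.141]
wrist_force: [1.6, -0.4, 1.4]
finger_gap: 0.0513
grip_force: 0.5
```

Emit:
{"fn": "step_arm", "kwargs": {"moves": [[[0,0,0],[0,0,0],40],[[0,0,0],[0,0,0],40],[[0,0,0],[0,0,0],40],[[0,0,0],[0,0,0],40]]}}

```text
clock: 10.43
tcp_pos: [0.5797, 0.0647, 0.0526]
orientation: [-0.16, 0.645, 0.734, 0.142]
wrist_force: [-0.1, -0.3, 5.4]
finger_gap: 0.0468
grip_force: 40.8
```

Emit:
{"fn": "step_arm", "kwargs": {"moves": [[[8,0,-18],[0,0,0],40],[[17,0,-36],[0,0,0],40],[[25,0,-55],[0,-0.08,0],40],[[25,0,-55],[0,-0.18,0],40],[[25,0,-55],[0,-0.28,0],40],[[25,0,-55],[0,-0.38,0],40],[[25,0,-55],[0,-0.43,0],40],[[25,0,-55],[0,-0.43,0],40]]}}

```text
clock: 11.1
tcp_pos: [0.5788, 0.0664, 0.1124]
orientation: [0.001, 0.659, 0.752, -0.0]
wrist_force: [0.7, 0.5, -1.3]
finger_gap: 0.0471
grip_force: 41.1
```

```bash
python3 -c "
from h import *
go(dk(-.085,.0915,.09))
s=imaging.read_camera('scene')[:,:,::-1]; 
cv2.imwrite('pics/s4.png',cv2.resize(s[150:260,210:330],None,fx=5,fy=5,interpolation=cv2.INTER_CUBIC))
t=telemetry.get_state()['tcp_pos']; r=np.array([.494,-.869,0])
for off in (-.005,0,.005):
    P=t+[-off*s_,off*c,0]
    print(off,[np.round((proj('scene',P+[0,0,z]+k*.024*r)-[210,150]+.4)*5,1).tolist() for k in (-1,1) for z in (-.016,)])
"
```

```text
shift [-1.6 -2.4 22.4] turn [ 0.001  0.002 -0.002] tcp [0.579 0.066 0.112]
-0.005 [[212.1, 209.4], [302.8, 211.3]]
0 [[203.4, 207.5], [294.0, 209.4]]
0.005 [[194.7, 205.5], [285.2, 207.5]]
```

View pics/s4.png

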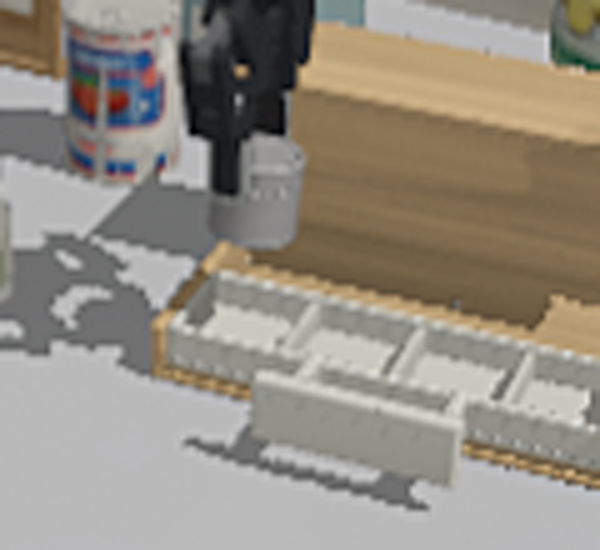

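Held nearly upright: foot at (254,225), about 3 mm right of the tool axis, leaning about 4° right. Correct both and lower.

Emit:
{"fn": "step_arm", "kwargs": {"moves": [[[3,-2,0],[0,-0.07,0],40],[[3,-2,20],[0,-0.07,0],40],[[3,-2,40],[0,-0.07,0],40],[[3,-2,52],[0,-0.07,0],40],[[3,-2,60],[0,-0.07,0],40],[[3,-2,63],[0,-0.07,0],40],[[3,-2,63],[0,-0.07,0],40]]}}

```text
clock: 11.73
tcp_pos: [0.5763, 0.0665, 0.0481]
orientation: [0.025, 0.661, 0.75, -0.024]
wrist_force: [-0.1, 0.3, -0.2]
finger_gap: 0.0469
grip_force: 41.2
```

Emit:
{"fn": "step_arm", "kwargs": {"moves": [[[0,0,2],[0,0,0],40],[[0,0,4],[0,0,0],40],[[0,0,6],[0,0,0],40],[[0,0,6],[0,0,0],40]]}}

```text
clock: 12.07
tcp_pos: [0.5778, 0.0665, 0.0447]
orientation: [0.028, 0.66, 0.75, -0.023]
wrist_force: [-2.4, -0.1, 4.8]
finger_gap: 0.0468
grip_force: 41.5
```

```bash
python3 -c "
from h import *
go(dk(-.085,.0915,.042)); print(telemetry.get_state()['wrist_force'])
s=imaging.read_camera('scene')[:,:,::-1]; 
cv2.imwrite('pics/s5.png',cv2.resize(s[150:260,210:330],None,fx=5,fy=5,interpolation=cv2.INTER_CUBIC))"
```

```text
shift [-1.7 -1.4  2.9] turn [ 0.002  0.071 -0.005] tcp [0.578 0.066 0.045]
[-2.43073497 -0.12639724  4.8407875 ]
```

View pics/s5.png

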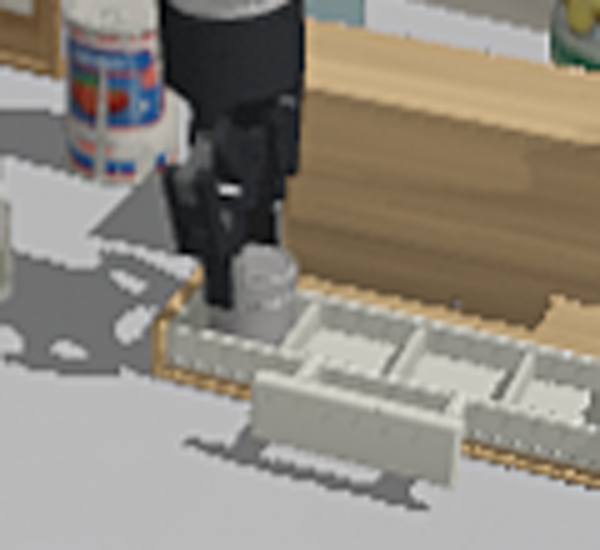

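Tin inside cell 0 in contact with the floor; fingers at (215,290) above the wall. Release and rise.

Emit:
{"fn": "step_arm", "kwargs": {"moves": [[[0,0,0],[0,0,0],52],[[0,0,0],[0,0,0],60],[[0,0,0],[0,0,0],64],[[0,0,-15],[0,0,0],64],[[0,0,-45],[0,0.03,0],62],[[0,0,-80],[0,0.07,0],62],[[20,0,-95],[0,0.07,0],62],[[60,0,-97],[0,0.07,0],62]]}}

```text
clock: 12.78
tcp_pos: [0.5725, 0.1305, 0.1405]
orientation: [0.004, 0.663, 0.749, 0.003]
wrist_force: [1.0, 0.3, -0.1]
finger_gap: 0.0617
grip_force: 0.0
```

```bash
python3 - <<'E'
from h import *
go(np.array([.580,.3575,.13]))
im=imaging.read_camera("top")[:,:,::-1]; s=imaging.read_camera("scene")[:,:,::-1]
o=np.zeros((600,800,3),np.uint8)
o[:300,:400]=cv2.resize(im[160:235,240:340],(400,300),interpolation=cv2.INTER_CUBIC)
o[:400,400:]=cv2.resize(s[180:260,220:300],(400,400),interpolation=cv2.INTER_CUBIC)
cv2.imwrite("pics/c6.png",o)
E
```

```text
shift [224.4  34.9  10.5] turn [ 0.009  0.002 -0.011] tcp [0.573 0.13  0.141]
```

View pics/c6.png

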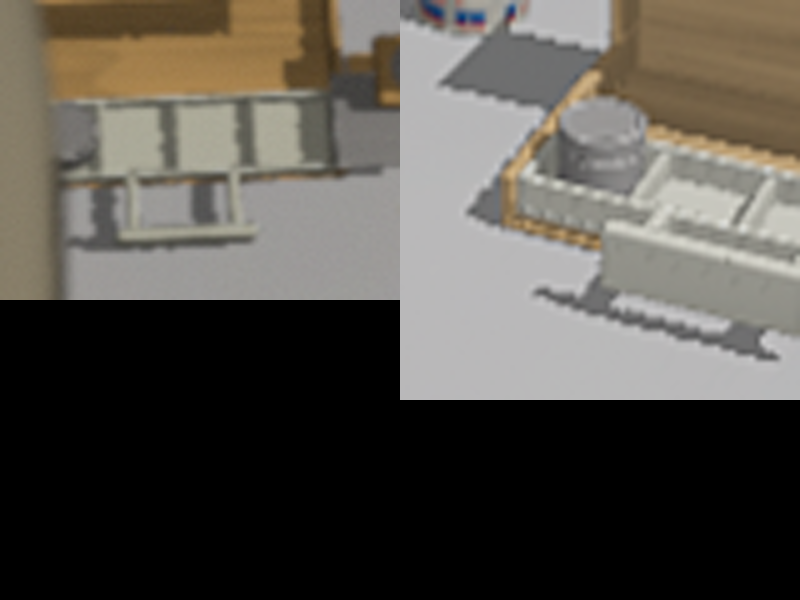

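Tin now upright in cell 0 (crop (603,140)). Check numerically that tin 1 and the jars have not moved.

```bash
cat >> h.py <<'E'
def chk():
    a=cv2.imread("pics/raw_top0.png").astype(int); b=imaging.read_camera("top")[:,:,::-1].astype(int)
    for n,(u,v) in dict(tin1=(163,184),jarA=(199,193),jarB=(356,249),green=(196,237),yel=(174,160)).items():
        w=16; A=a[v-w:v+w,u-w:u+w].astype(np.float32).mean(2); B=b[v-w-6:v+w+6,u-w-6:u+w+6].astype(np.float32).mean(2)
        m=cv2.matchTemplate(B,A,cv2.TM_CCOEFF_NORMED); _,k,_,l=cv2.minMaxLoc(m); print(n,"score",round(k,2),"shift px",l[0]-6,l[1]-6)
E
python3 -c "
from h import *
chk()
for v in (.355,.3575): print(proj('top',[.58,v,.046]))"
```

```text
tin1 score 0.61 shift px 0 -1
jarA score 0.33 shift px -6 1
jarB score 1.0 shift px 0 0
green score 0.49 shift px -6 0
yel score 0.93 shift px 0 0
[163.79081816 184.24621598]
[163.00305171 184.17729701]
```

Emit:
{"fn": "step_arm", "kwargs": {"moves": [[[36,6,0],[0,0,-0.01],62],[[74,12,0],[0,0,-0.01],62],[[112,18,0],[0,0,-0.01],62],[[150,24,0],[0,0,-0.01],62],[[188,30,0],[0,0,-0.01],62],[[224,35,5],[0,0,-0.01],62],[[224,35,10],[0,0,-0.01],62],[[224,35,10],[0,0,-0.01],62]]}}

```text
clock: 13.6
tcp_pos: [0.5732, 0.3606, 0.1231]
orientation: [-0.0, 0.656, 0.755, -0.002]
wrist_force: [0.3, -0.4, -0.9]
finger_gap: 0.062
grip_force: 0.0
```

```bash
python3 -c "
from h import *
go(np.array([.580,.357,.020]))
im=cv2.cvtColor(imaging.read_camera('scene'),cv2.COLOR_RGB2GRAY)
p=[proj('scene',[.58,.357+d,.02]) for d in (-.03,0,.03)]; print(p)"
```

```text
shift [ -4.4   6.5 103.1] turn [-0.003  0.001  0.008] tcp [0.573 0.361 0.123]
[array([183.89903393, 190.31321495]), array([176.22084634, 187.75179726]), array([168.72087935, 185.24767505])]
```

Emit:
{"fn": "step_arm", "kwargs": {"moves": [[[-4,6,15],[0,0,0.008],62],[[-4,6,45],[0,0,0.008],62],[[-4,6,75],[0,0,0.008],62],[[-4,6,92],[0,0,0.008],62],[[-4,6,103],[0,0,0.008],62],[[-4,6,103],[0,0,0.008],62],[[-4,6,103],[0,0,0.008],50],[[-4,6,103],[0,0,0.008],40]]}}

```text
clock: 14.32
tcp_pos: [0.5821, 0.3561, 0.0244]
orientation: [0.001, 0.66, 0.751, 0.001]
wrist_force: [0.3, 0.5, -0.6]
finger_gap: 0.0466
grip_force: 41.2
```

Emit:
{"fn": "step_arm", "kwargs": {"moves": [[[0,0,0],[0,0,0],40],[[0,0,0],[0,0,0],40],[[0,0,0],[0,0,0],40],[[0,0,0],[0,0,0],40]]}}

```text
clock: 14.65
tcp_pos: [0.5816, 0.3568, 0.0237]
orientation: [0.001, 0.66, 0.752, 0.001]
wrist_force: [-0.2, 0.2, 2.7]
finger_gap: 0.0465
grip_force: 41.7
```

Emit:
{"fn": "step_arm", "kwargs": {"moves": [[[0,0,-30],[0,0,0],40],[[0,0,-70],[0,0,0],40],[[0,0,-110],[0,0,0],40],[[-15,-2,-140],[0,0,0],40],[[-50,-6,-145],[0,0,0],40],[[-88,-11,-145],[0,0,0],40],[[-128,-16,-145],[0,0,0],40],[[-168,-21,-145],[0,0,0],40]]}}

```text
clock: 15.32
tcp_pos: [0.5816, 0.1862, 0.1681]
orientation: [0.0, 0.659, 0.752, 0.0]
wrist_force: [0.9, -0.2, -1.3]
finger_gap: 0.0466
grip_force: 41.8
```

Emit:
{"fn": "step_arm", "kwargs": {"moves": [[[-38,-5,0],[0,0,0],40],[[-78,-10,0],[0,0,0],40],[[-118,-15,0],[0,0,0],40],[[-150,-20,20],[0,0,0],40],[[-178,-22,50],[0,0,0],40],[[-178,-22,65],[0,0,0],40],[[-178,-22,65],[0,0,0],40]]}}

```text
clock: 15.9
tcp_pos: [0.5802, 0.0063, 0.0989]
orientation: [-0.003, 0.661, 0.75, -0.002]
wrist_force: [-0.8, 0.3, -1.9]
finger_gap: 0.0468
grip_force: 41.8
```

```bash
python3 -c "
from h import *
go(dk(-.085,.0305,.042))
s=imaging.read_camera('scene')[:,:,::-1]; 
cv2.imwrite('pics/s7.png',cv2.resize(s[150:260,210:330],None,fx=5,fy=5,interpolation=cv2.INTER_CUBIC))
t=telemetry.get_state()['tcp_pos']; r=np.array([.494,-.869,0])
g=cv2.imread('pics/s7.png',0)
for off in (-.005,0,.005):
    P=t+[-off*s_,off*c,0]
    print(off,[np.round((proj('scene',P+[0,0,z]+k*.024*r)-[210,150]+.4)*5,1).tolist() for k in (-1,1) for z in (-.015,)])
v=int((proj('scene',t-[0,0,.013])-[210,150]+.4)[1]*5); u=int((proj('scene',t-[0,0,.013])-[210,150]+.4)[0]*5)
for d in (-8,0,8,14): print(v+d,u-75,g[v+d,u-75:u+75:3].tolist())
"
```

```text
shift [-3.   4.5 56.9] turn [-0.006 -0.002 -0.006] tcp [0.58  0.006 0.099]
-0.005 [[310.8, 253.9], [403.0, 255.8]]
0 [[301.9, 251.9], [393.9, 253.8]]
0.005 [[292.9, 249.8], [384.8, 251.8]]
241 273 [102, 103, 103, 102, 103, 103, 104, 105, 104, 93, 83, 84, 87, 83, 60, 31, 17, 13, 20, 23, 24, 22, 26, 43, 83, 120, 128, 127, 119, 119, 122, 124, 145, 166, 163, 149, 139, 137, 136, 120, 104, 99, 98, 100, 102, 103, 101, 103, 106, 107]
249 273 [87, 92, 97, 99, 99, 99, 99, 102, 102, 92, 83, 82, 88, 97, 100, 97, 92, 84, 75, 65, 53, 44, 51, 71, 95, 117, 125, 130, 132, 135, 136, 135, 134, 132, 134, 136, 137, 139, 136, 120, 102, 94, 91, 93, 94, 95, 94, 95, 97, 97]
257 273 [93, 94, 94, 93, 92, 93, 95, 96, 96, 88, 81, 82, 85, 91, 95, 99, 102, 105, 106, 109, 112, 112, 112, 113, 116, 119, 122, 127, 131, 133, 134, 135, 136, 136, 137, 137, 137, 138, 134, 118, 101, 95, 94, 97, 98, 98, 99, 99, 99, 99]
263 273 [85, 89, 91, 92, 92, 91, 91, 91, 91, 86, 82, 85, 88, 92, 94, 96, 97, 99, 101, 102, 103, 104, 107, 112, 119, 124, 127, 129, 130, 132, 134, 134, 136, 137, 137, 137, 137, 134, 129, 116, 103, 100, 99, 100, 99, 99, 100, 99, 97, 98]
```

Emit:
{"fn": "step_arm", "kwargs": {"moves": [[[-4,4,0],[0,0,-0.006],40],[[-4,4,15],[0,0,-0.006],40],[[-4,4,32],[0,0,-0.006],40],[[-4,4,45],[0,0,-0.006],40],[[-4,4,52],[0,0,-0.006],40],[[-4,4,56],[0,0,-0.006],40],[[-4,4,58],[0,0,-0.006],40],[[-4,4,58],[0,0,-0.006],40]]}}

```text
clock: 16.62
tcp_pos: [0.5977, 0.0057, 0.056]
orientation: [0.009, 0.656, 0.755, 0.007]
wrist_force: [-5.2, 3.1, 37.9]
finger_gap: 0.0463
grip_force: 53.2
```

```bash
python3 -c "
from h import *
go(dk(-.085,.029,.040)); print(telemetry.get_state()['wrist_force'])"
```

```text
shift [ -1.3 -13.5  15.7] turn [0.022 0.003 0.007] tcp [0.598 0.006 0.056]
[-5.1989983   3.07606613 37.88412034]
```

Landed on a wall (38 N). Lift and look.

Emit:
{"fn": "step_arm", "kwargs": {"moves": [[[0,0,-15],[0,0,0],40],[[0,0,-30],[0,0,0],40],[[0,0,-45],[0,0,0],40],[[0,0,-45],[0,0,0],40],[[0,0,-45],[0,0,0],40]]}}

```text
clock: 17.03
tcp_pos: [0.5898, 0.0051, 0.0919]
orientation: [0.002, 0.657, 0.754, 0.001]
wrist_force: [0.1, -0.1, -0.7]
finger_gap: 0.0463
grip_force: 47.3
```

```bash
python3 -c "
from h import *
go(dk(-.085,.029,.09))
s=imaging.read_camera('scene')[:,:,::-1];b=imaging.read_camera('top')[:,:,::-1]
o=np.zeros((550,800,3),np.uint8)
o[:550,:450]=cv2.resize(s[150:260,215:305],(450,550),interpolation=cv2.INTER_CUBIC)
o[:350,450:]=cv2.resize(b[150:220,240:310],(350,350),interpolation=cv2.INTER_CUBIC)
cv2.imwrite('pics/c8.png',o)"
```

```text
shift [-2.  -5.2  1.9] turn [0.005 0.001 0.005] tcp [0.59  0.005 0.092]
```

View pics/c8.png

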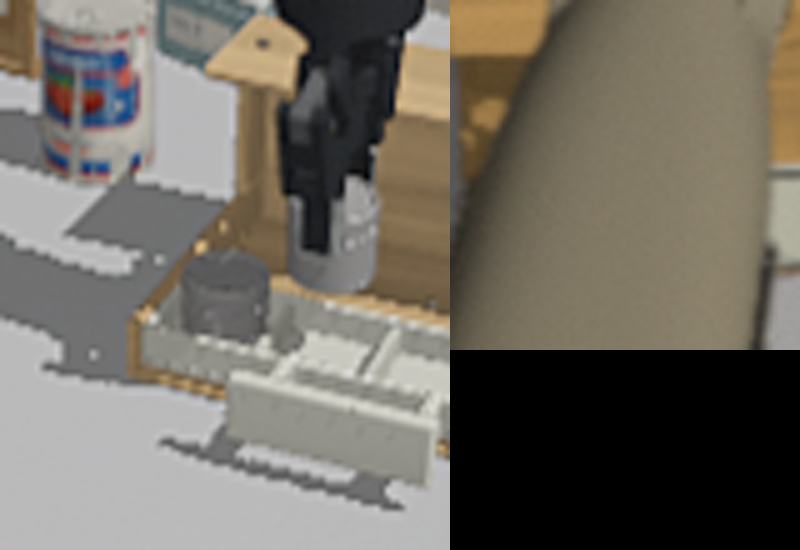

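Tin 1 is upright in the grip at (333,235) and tin 0 is fine in its cell. The cause was lag: I measured before the arm had settled. Settle, then correct.

Emit:
{"fn": "step_arm", "kwargs": {"moves": [[[-2,-5,0],[0,0,0.005],40],[[-2,-5,0],[0,0,0.005],40],[[-2,-5,0],[0,0,0.005],40],[[-2,-5,0],[0,0,0.005],40],[[-2,-5,0],[0,0,0.005],40],[[-2,-5,0],[0,0,0.005],40]]}}

```text
clock: 17.63
tcp_pos: [0.5829, 0.0017, 0.0894]
orientation: [-0.0, 0.659, 0.752, -0.0]
wrist_force: [-1.0, -0.5, -1.8]
finger_gap: 0.0468
grip_force: 47.3
```

```bash
python3 -c "
from h import *
go(dk(-.085,.029,.04))
s=imaging.read_camera('scene')[:,:,::-1]; 
g=cv2.resize(s[150:260,210:330],None,fx=5,fy=5,interpolation=cv2.INTER_CUBIC).mean(2).astype(int)
t=telemetry.get_state()['tcp_pos']; r=np.array([.494,-.869,0])
print([np.round((proj('scene',t+[0,0,-.015]+k*.024*r)-[210,150]+.4)*5,1).tolist() for k in (-1,1)])
q=(proj('scene',t-[0,0,.013])-[210,150]+.4)*5; u,v=q.astype(int)
for d in (0,8): print(v+d,u-75,g[v+d,u-75:u+75:3].tolist())
print('vert',v-20,g[v-20:v+70:3,u+8].tolist()); print((proj('scene',t-[0,0,.0237])-[210,150]+.4)*5)
"
```

```text
shift [ 0.5  2.1 49.4] turn [-0.    -0.    -0.002] tcp [0.583 0.002 0.089]
[[312.1, 272.2], [403.7, 274.1]]
269 283 [89, 87, 87, 87, 85, 82, 81, 81, 80, 78, 78, 80, 88, 95, 101, 103, 102, 106, 112, 116, 111, 98, 100, 112, 116, 119, 121, 125, 128, 130, 132, 132, 133, 134, 135, 135, 135, 135, 130, 116, 102, 97, 95, 97, 97, 96, 96, 96, 95, 95]
277 283 [92, 87, 81, 84, 107, 129, 132, 138, 136, 114, 90, 82, 82, 90, 94, 96, 96, 98, 100, 101, 103, 107, 111, 113, 116, 119, 123, 126, 127, 129, 131, 132, 133, 134, 135, 135, 136, 132, 122, 106, 93, 90, 90, 93, 94, 95, 95, 94, 94, 95]
vert 249 [129, 124, 114, 111, 120, 127, 129, 125, 124, 126, 127, 126, 127, 127, 127, 126, 126, 123, 134, 155, 166, 160, 146, 137, 141, 143, 143, 138, 142, 156]
[357.12931376 287.29333036]
```

Emit:
{"fn": "step_arm", "kwargs": {"moves": [[[0,1,8],[0,0,0],40],[[0,1,16],[0,0,0],40],[[0,1,24],[0,0,0],40],[[0,1,26],[0,0,0],40],[[0,1,26],[0,0,0],40],[[0,1,26],[0,0,0],40],[[0,1,26],[0,0,0],40],[[0,1,26],[0,0,0],40]]}}

```text
clock: 18.35
tcp_pos: [0.5842, 0.0018, 0.064]
orientation: [0.0, 0.659, 0.752, 0.0]
wrist_force: [0.3, -0.2, -2.4]
finger_gap: 0.0468
grip_force: 47.3
```

```bash
python3 -c "
from h import *
go(dk(-.085,.029,.04))"
```

```text
shift [ 0.6  0.7 24. ] turn [ 0.001  0.    -0.002] tcp [0.584 0.002 0.064]
```

Emit:
{"fn": "step_arm", "kwargs": {"moves": [[[1,1,5],[0,0,0],40],[[1,1,10],[0,0,0],40],[[1,1,14],[0,0,0],40],[[1,1,18],[0,0,0],40],[[1,1,20],[0,0,0],40],[[1,1,20],[0,0,0],40],[[1,1,20],[0,0,0],40]]}}

```text
clock: 18.93
tcp_pos: [0.5844, 0.0031, 0.0429]
orientation: [-0.0, 0.659, 0.752, -0.0]
wrist_force: [1.0, 0.3, -2.1]
finger_gap: 0.0468
grip_force: 47.2
```

Emit:
{"fn": "step_arm", "kwargs": {"moves": [[[0,0,2],[0,0,0],40],[[0,0,4],[0,0,0],40],[[0,0,4],[0,0,0],40],[[0,0,4],[0,0,0],52],[[0,0,4],[0,0,0],60],[[0,0,4],[0,0,0],62],[[0,0,-10],[0,0,0],62],[[0,0,-40],[0,0,0],62]]}}

```text
clock: 19.6
tcp_pos: [0.5818, 0.0033, 0.0804]
orientation: [-0.003, 0.659, 0.752, -0.002]
wrist_force: [-0.3, 0.8, -0.3]
finger_gap: 0.0619
grip_force: 0.0
```

Emit:
{"fn": "step_arm", "kwargs": {"moves": [[[0,0,-35],[0,0,0],64],[[0,0,-65],[0,0,0],64],[[-40,-10,-75],[0,0,0],64],[[-80,-20,-75],[0,0,0],64],[[-118,-30,-75],[0,0,0],64],[[-155,-45,-75],[0,0,0],64],[[-190,-65,-75],[0,0,0],64],[[-215,-90,-75],[0,0,0],64]]}}

```text
clock: 20.27
tcp_pos: [0.524, -0.2251, 0.1588]
orientation: [0.001, 0.66, 0.752, -0.0]
wrist_force: [-0.2, -0.3, -0.2]
finger_gap: 0.0641
grip_force: 0.0
```

```bash
python3 -c "
from h import *
go(np.array([.425,-.247,.15]))
s=imaging.read_camera('scene')[:,:,::-1];b=imaging.read_camera('top')[:,:,::-1]
cv2.imwrite('pics/raw_s9.png',s);cv2.imwrite('pics/raw_t9.png',b)
o=np.zeros((550,800,3),np.uint8)
o[:550,:450]=cv2.resize(s[150:260,215:305],(450,550),interpolation=cv2.INTER_CUBIC)
o[:350,450:]=cv2.resize(b[150:220,240:310],(350,350),interpolation=cv2.INTER_CUBIC)
cv2.imwrite('pics/c9.png',o)
chk()"
```

```text
shift [  -8.8 -101.1    8.7] turn [ 0.002  0.002 -0.003] tcp [ 0.524 -0.225  0.159]
tin1 score 0.4 shift px 0 0
jarA score 0.74 shift px 0 0
jarB score -0.29 shift px 6 6
green score 0.82 shift px 0 -1
yel score 1.0 shift px 0 0
```

View pics/c9.png

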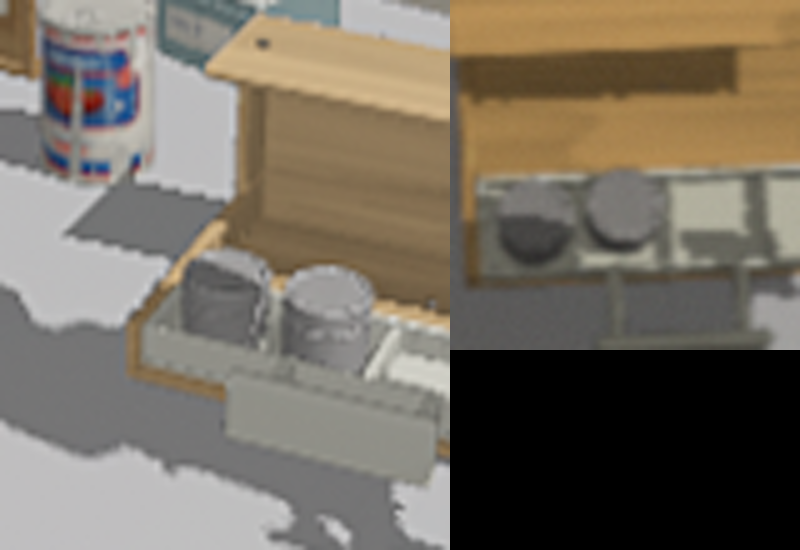

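Both tins sit upright in cells 0 and 1 (scene crop lids at (225,272) and (327,290)). Verify numerically with projections.

```bash
python3 -c "
from h import *
for y in (.0915,.0305):
  for x in (-.085,-.081):
    a=(proj('scene',dk(x,y,.062))-[215,150]+.4)*5; b=(proj('top',dk(x,y,.062))-[240,150]+.4)*5+[450,0]; print(y,x,a.round(),b.round())
go(np.array([.425,-.247,.15]))"
```

```text
0.0915 -0.085 [222. 266.] [530. 212.]
0.0915 -0.081 [225. 262.] [529. 206.]
0.0305 -0.085 [329. 291.] [628. 208.]
0.0305 -0.081 [332. 287.] [627. 202.]
shift [-10.4 -99.5   8.8] turn [ 0.     0.    -0.007] tcp [ 0.522 -0.224  0.159]
```

Emit:
{"fn": "step_arm", "kwargs": {"moves": [[[-5,-35,0],[0,0,0],64],[[-9,-70,0],[0,0,0],64],[[-9,-100,0],[0,0,0],64],[[-9,-100,0],[0,0,0],64],[[-9,-100,0],[0,0,0],64],[[-9,-100,0],[0,0,0],64]]}}

```text
clock: 20.92
tcp_pos: [0.4268, -0.2436, 0.1592]
orientation: [0.001, 0.659, 0.752, 0.0]
wrist_force: [0.9, -0.1, -0.2]
finger_gap: 0.0638
grip_force: 0.0
```

```bash
python3 -c "
from h import *
go(np.array([.425,-.247,.055]))
# jar B in scene: brown cap
s=cv2.cvtColor(imaging.read_camera('scene'),cv2.COLOR_RGB2GRAY).astype(int)
b=cv2.imread('pics/raw_scene0.png').mean(2).astype(int)
for r in (270,274,290): print(r,b[r,325:385:2].tolist())
P=np.array([.425,-.247,0]);rr=np.array([.494,-.869,0])
for z in (.095,.09,.05): print(z,[proj('scene',P+[0,0,z]+k*.022*rr).round(1).tolist() for k in (-1,0,1)])
"
```

```text
shift [ -3.   -2.4 104.2] turn [ 0.002  0.001 -0.001] tcp [ 0.427 -0.244  0.159]
270 [190, 191, 191, 191, 190, 191, 190, 190, 193, 165, 94, 13, 23, 28, 31, 42, 36, 34, 53, 23, 146, 192, 190, 191, 191, 191, 190, 190, 190, 190]
274 [191, 191, 191, 190, 190, 191, 191, 191, 194, 138, 170, 159, 156, 127, 83, 38, 46, 76, 136, 205, 191, 191, 190, 191, 191, 190, 190, 191, 190, 190]
290 [118, 117, 118, 118, 117, 117, 118, 102, 99, 106, 112, 120, 72, 120, 119, 133, 157, 174, 176, 191, 191, 191, 191, 191, 199, 106, 115, 118, 145, 145]
0.095 [[343.9, 262.9], [354.4, 263.0], [364.9, 263.1]]
0.09 [[343.6, 264.8], [354.1, 264.9], [364.5, 265.0]]
0.05 [[341.0, 279.4], [351.3, 279.5], [361.5, 279.6]]
```

Emit:
{"fn": "step_arm", "kwargs": {"moves": [[[-5,-2,20],[0,0,0],64],[[-5,-2,50],[0,0,0],64],[[-5,-2,80],[0,0,0],64],[[-5,-2,98],[0,0,0],64],[[-5,-2,104],[0,0,0],64],[[-5,-2,104],[0,0,0],64],[[-5,-2,104],[0,0,0],50],[[-5,-2,104],[0,0,0],36]]}}

```text
clock: 21.63
tcp_pos: [0.4256, -0.2498, 0.056]
orientation: [0.001, 0.659, 0.752, -0.0]
wrist_force: [-0.4, -0.6, -1.1]
finger_gap: 0.0428
grip_force: 40.6
```

Emit:
{"fn": "step_arm", "kwargs": {"moves": [[[0,0,0],[0,0,0],36],[[0,0,0],[0,0,0],36],[[0,0,0],[0,0,0],36],[[0,0,0],[0,0,0],36]]}}

```text
clock: 21.97
tcp_pos: [0.4253, -0.2498, 0.0558]
orientation: [0.001, 0.659, 0.752, 0.0]
wrist_force: [0.4, 0.7, 4.8]
finger_gap: 0.0432
grip_force: 40.0
```

Emit:
{"fn": "step_arm", "kwargs": {"moves": [[[0,0,-25],[0,0,0],36],[[0,0,-60],[0,0,0],36],[[10,15,-90],[0,0,0],36],[[30,50,-90],[0,0,0],36],[[50,86,-90],[0,0,0],36],[[70,122,-90],[0,0,0],36],[[90,158,-90],[0,0,0],36],[[105,185,-90],[0,0,0],36]]}}

```text
clock: 22.63
tcp_pos: [0.5959, -0.1188, 0.1445]
orientation: [0.0, 0.659, 0.752, 0.0]
wrist_force: [-0.5, -1.4, -0.1]
finger_gap: 0.0433
grip_force: 41.6
```

Emit:
{"fn": "step_arm", "kwargs": {"moves": [[[3,6,0],[0,0,0],36],[[3,6,10],[0,0,0],36],[[3,6,20],[0,0,0],36],[[3,6,20],[0,0,0],36],[[3,6,20],[0,0,0],36],[[3,6,20],[0,0,0],36],[[3,6,20],[0,0,0],36]]}}

```text
clock: 23.22
tcp_pos: [0.599, -0.1181, 0.125]
orientation: [0.0, 0.66, 0.751, 0.0]
wrist_force: [0.8, 0.2, -1.2]
finger_gap: 0.043
grip_force: 41.6
```

```bash
python3 -c "
from h import *
go(dk(-.085,-.0915,.073))
s=imaging.read_camera('scene')[:,:,::-1]; cv2.imwrite('pics/raw_s10.png',s); g=s.mean(2).astype(int)
t=telemetry.get_state()['tcp_pos']; rr=np.array([.494,-.869,0])
for dz in (.02,-.03,-.04,-.05):
  q=[proj('scene',t+[0,0,dz]+k*.022*rr).round(1).tolist() for k in (-1,0,1)]; u,v=int(q[1][0]),int(round(q[1][1]))
  print(dz,q,u-16,g[v,u-16:u+17].tolist())
"
```

```text
shift [ 0.9  1.9 52. ] turn [ 0.     0.    -0.004] tcp [ 0.599 -0.118  0.125]
0.02 [[320.4, 189.8], [329.3, 190.0], [338.2, 190.2]] 313 [97, 97, 98, 98, 97, 96, 95, 107, 160, 158, 127, 50, 25, 28, 26, 31, 23, 33, 83, 114, 15, 23, 36, 72, 141, 103, 106, 105, 105, 106, 106, 107, 107]
-0.03 [[318.4, 207.2], [327.1, 207.4], [335.8, 207.6]] 311 [96, 96, 95, 97, 97, 98, 88, 101, 96, 101, 106, 109, 113, 124, 71, 98, 123, 120, 124, 133, 150, 159, 166, 176, 140, 91, 102, 103, 104, 105, 103, 104, 103]
-0.04 [[318.0, 210.6], [326.7, 210.8], [335.3, 211.0]] 310 [89, 90, 90, 91, 92, 92, 91, 86, 96, 97, 104, 107, 111, 117, 77, 75, 103, 124, 128, 134, 140, 147, 155, 140, 181, 97, 95, 98, 98, 97, 97, 96, 94]
-0.05 [[317.6, 214.0], [326.2, 214.1], [334.8, 214.3]] 310 [135, 90, 79, 80, 81, 86, 84, 92, 132, 102, 103, 108, 112, 118, 62, 96, 154, 162, 162, 164, 166, 176, 167, 159, 144, 159, 143, 143, 146, 146, 90, 95, 96]
```

Emit:
{"fn": "step_arm", "kwargs": {"moves": [[[0,2,10],[0,0,0],36],[[0,2,20],[0,0,0],36],[[0,2,30],[0,0,0],36],[[0,2,38],[0,0,0],36],[[0,2,44],[0,0,0],36],[[0,2,48],[0,0,0],36],[[0,2,50],[0,0,0],36],[[0,2,50],[0,0,0],36]]}}

```text
clock: 23.93
tcp_pos: [0.6012, -0.1167, 0.074]
orientation: [-0.0, 0.659, 0.752, -0.0]
wrist_force: [-0.9, -0.5, -1.1]
finger_gap: 0.0424
grip_force: 41.6
```

Emit:
{"fn": "step_arm", "kwargs": {"moves": [[[0,0,2],[0,0,0],36],[[0,0,3],[0,0,0],36],[[0,0,3],[0,0,0],36]]}}

```text
clock: 24.18
tcp_pos: [0.6019, -0.1169, 0.072]
orientation: [0.0, 0.659, 0.752, 0.0]
wrist_force: [0.5, -0.3, -1.4]
finger_gap: 0.0433
grip_force: 41.5
```

Emit:
{"fn": "step_arm", "kwargs": {"moves": [[[0,0,0],[0,0,0],50],[[0,0,0],[0,0,0],60],[[0,0,0],[0,0,0],66],[[0,0,0],[0,0,0],66],[[0,0,-25],[0,0,0],66],[[0,0,-60],[0,0,0],66],[[0,0,-92],[0,0,0],66],[[25,0,-95],[0,0,0],66]]}}

```text
clock: 24.85
tcp_pos: [0.6024, -0.0961, 0.1733]
orientation: [0.006, 0.661, 0.75, 0.002]
wrist_force: [2.1, -0.1, 0.7]
finger_gap: 0.0657
grip_force: 0.0
```

Emit:
{"fn": "step_arm", "kwargs": {"moves": [[[40,0,0],[0,0,0],66],[[80,0,0],[0,0,0],66],[[120,0,0],[0,0,0],66],[[160,0,0],[0,0,0],66],[[200,0,0],[0,0,0],66],[[240,0,0],[0,0,0],66],[[280,0,0],[0,0,0],66],[[320,0,0],[0,0,0],66]]}}

```text
clock: 25.52
tcp_pos: [0.556, 0.2271, 0.1669]
orientation: [0.0, 0.659, 0.752, 0.0]
wrist_force: [1.0, -1.0, 0.3]
finger_gap: 0.066
grip_force: 0.0
```

Emit:
{"fn": "step_arm", "kwargs": {"moves": [[[12,0,5],[0,0,0],66],[[12,0,5],[0,0,0],66],[[12,0,5],[0,0,0],66],[[12,0,5],[0,0,0],66]]}}

```text
clock: 25.85
tcp_pos: [0.555, 0.2361, 0.1615]
orientation: [0.0, 0.66, 0.752, -0.0]
wrist_force: [-0.2, -0.8, 0.2]
finger_gap: 0.0664
grip_force: 0.0
```

```bash
python3 -c "
from h import *
go(np.array([.552,.2375,.052]))
s=imaging.read_camera('scene')[:,:,::-1]; cv2.imwrite('pics/raw_s11.png',s); g=s.mean(2).astype(int)
P=np.array([.552,.237,0]); rr=np.array([.494,-.869,0])
for z in (.03,.02,.01):
  q=[proj('scene',P+[0,0,z]+k*.0235*rr).round(1).tolist() for k in (-1,0,1)]; u,v=int(q[1][0]),int(round(q[1][1]))
  print(z,q,u-16,g[v,u-16:u+17].tolist())
# jar B check
P=dk(-.085,-.0915,.016)
for z in (.105,.08,.05):
  q=[proj('scene',P+[0,0,z]+k*.022*rr).round(1).tolist() for k in (-1,0,1)]; u,v=int(q[1][0]),int(round(q[1][1]))
  print(z,q,u-16,g[v,u-16:u+17].tolist())
"
```

```text
shift [  1.9  -2.8 109.5] turn [-0.     0.001 -0.003] tcp [0.555 0.236 0.161]
0.03 [[194.0, 199.4], [202.1, 199.6], [210.3, 199.7]] 186 [104, 101, 101, 100, 99, 131, 149, 129, 123, 113, 124, 137, 140, 151, 129, 102, 112, 114, 124, 122, 117, 117, 116, 113, 118, 128, 172, 185, 182, 181, 181, 181, 181]
0.02 [[194.2, 202.4], [202.3, 202.6], [210.5, 202.7]] 186 [110, 110, 109, 109, 109, 110, 105, 114, 129, 106, 57, 59, 95, 137, 131, 110, 118, 120, 123, 130, 132, 127, 120, 115, 120, 135, 161, 179, 182, 181, 181, 181, 181]
0.01 [[194.4, 205.3], [202.5, 205.5], [210.6, 205.7]] 186 [113, 110, 109, 110, 110, 110, 110, 107, 97, 94, 112, 131, 138, 144, 124, 105, 118, 119, 118, 127, 124, 118, 118, 121, 125, 163, 183, 183, 182, 182, 182, 182, 182]
0.105 [[319.3, 198.0], [328.1, 198.2], [336.9, 198.4]] 312 [107, 106, 108, 109, 110, 110, 116, 69, 70, 72, 75, 84, 84, 71, 70, 78, 82, 83, 74, 73, 74, 78, 76, 70, 98, 107, 105, 103, 104, 103, 103, 102, 101]
0.08 [[318.3, 206.6], [327.0, 206.8], [335.7, 206.9]] 311 [94, 93, 93, 94, 94, 95, 95, 102, 104, 27, 5, 14, 20, 21, 28, 29, 28, 30, 33, 27, 35, 31, 25, 21, 45, 99, 103, 101, 101, 101, 101, 101, 100]
0.05 [[317.1, 216.6], [325.7, 216.8], [334.3, 216.9]] 309 [150, 138, 180, 166, 159, 152, 156, 136, 102, 94, 98, 102, 105, 110, 95, 99, 123, 141, 115, 131, 148, 142, 148, 154, 161, 114, 151, 152, 156, 139, 84, 116, 87]
```

Emit:
{"fn": "step_arm", "kwargs": {"moves": [[[1,-3,25],[0,0,0],66],[[1,-3,55],[0,0,0],66],[[1,-3,85],[0,0,0],66],[[1,-3,102],[0,0,0],66],[[1,-3,109],[0,0,0],66],[[1,-3,109],[0,0,0],66],[[1,-3,109],[0,0,0],50],[[1,-3,109],[0,0,0],38]]}}

```text
clock: 26.57
tcp_pos: [0.5532, 0.2373, 0.0545]
orientation: [0.001, 0.66, 0.752, 0.001]
wrist_force: [-0.0, 0.2, -1.4]
finger_gap: 0.049
grip_force: 41.4
```

Emit:
{"fn": "step_arm", "kwargs": {"moves": [[[0,0,0],[0,0,0],38],[[0,0,0],[0,0,0],38],[[0,0,0],[0,0,0],38],[[0,0,0],[0,0,0],38]]}}

```text
clock: 26.9
tcp_pos: [0.553, 0.238, 0.0542]
orientation: [0.001, 0.659, 0.752, 0.001]
wrist_force: [0.1, -0.5, 6.3]
finger_gap: 0.0488
grip_force: 42.1
```

Emit:
{"fn": "step_arm", "kwargs": {"moves": [[[0,0,-25],[0,0,0],38],[[0,0,-60],[0,0,0],38],[[0,0,-95],[0,0,0],38],[[-20,0,-105],[0,0,0],38],[[-55,0,-105],[0,0,0],38],[[-92,0,-105],[0,0,0],38],[[-130,0,-105],[0,0,0],38],[[-168,0,-105],[0,0,0],38]]}}

```text
clock: 27.57
tcp_pos: [0.5735, 0.0701, 0.1577]
orientation: [0.0, 0.659, 0.752, 0.0]
wrist_force: [0.5, 0.8, -2.1]
finger_gap: 0.0485
grip_force: 42.2
```

Emit:
{"fn": "step_arm", "kwargs": {"moves": [[[-38,0,0],[0,0,0],38],[[-76,0,0],[0,0,0],38],[[-110,0,0],[0,0,0],38],[[-129,0,10],[0,0,0],38],[[-129,0,25],[0,0,0],38],[[-129,0,30],[0,0,0],38],[[-129,0,30],[0,0,0],38],[[-129,0,30],[0,0,0],38]]}}

```text
clock: 28.23
tcp_pos: [0.59, -0.056, 0.1274]
orientation: [-0.001, 0.659, 0.752, -0.0]
wrist_force: [0.2, 0.4, -1.3]
finger_gap: 0.0491
grip_force: 42.1
```

Emit:
{"fn": "step_arm", "kwargs": {"moves": [[[0,0,0],[0,0,0],38],[[0,0,0],[0,0,0],38],[[0,0,0],[0,0,0],38]]}}

```text
clock: 28.48
tcp_pos: [0.591, -0.0561, 0.1284]
orientation: [0.001, 0.659, 0.752, 0.0]
wrist_force: [0.0, -0.6, -0.7]
finger_gap: 0.0489
grip_force: 42.1
```

```bash
python3 -c "
from h import *
go(dk(-.085,-.0305,.072))
s=imaging.read_camera('scene')[:,:,::-1]; cv2.imwrite('pics/raw_s12.png',s); g=s.mean(2).astype(int)
t=telemetry.get_state()['tcp_pos']; rr=np.array([.494,-.869,0])
for dz in (-.015,-.025,-.03,-.04):
  q=[proj('scene',t+[0,0,dz]+k*.0235*rr).round(1).tolist() for k in (-1,0,1)]; u,v=int(q[1][0]),int(round(q[1][1]))
  print(dz,q,u-16,g[v,u-16:u+17].tolist())
"
```

```text
shift [-0.6  1.6 56.4] turn [ 0.001  0.001 -0.001] tcp [ 0.591 -0.056  0.128]
-0.015 [[294.6, 195.8], [303.8, 196.0], [313.1, 196.2]] 287 [104, 103, 104, 105, 105, 106, 104, 117, 114, 99, 97, 99, 99, 98, 105, 88, 84, 82, 106, 129, 135, 151, 155, 150, 143, 144, 151, 149, 107, 98, 101, 104, 92]
-0.025 [[294.3, 199.2], [303.5, 199.4], [312.7, 199.6]] 287 [91, 89, 89, 88, 88, 86, 110, 129, 135, 134, 132, 134, 138, 138, 141, 143, 150, 141, 112, 112, 120, 122, 119, 121, 132, 138, 154, 126, 107, 107, 110, 113, 49]
-0.03 [[294.2, 200.9], [303.4, 201.1], [312.6, 201.3]] 287 [94, 91, 92, 92, 93, 82, 119, 133, 134, 96, 73, 72, 108, 125, 132, 142, 152, 122, 110, 118, 119, 125, 127, 126, 126, 119, 166, 122, 103, 106, 113, 71, 23]
-0.04 [[293.9, 204.3], [303.1, 204.4], [312.2, 204.6]] 287 [91, 95, 95, 96, 97, 93, 111, 124, 135, 136, 99, 68, 63, 92, 120, 139, 158, 104, 116, 123, 122, 124, 127, 139, 133, 121, 151, 101, 88, 94, 102, 34, 15]
```

Emit:
{"fn": "step_arm", "kwargs": {"moves": [[[0,1,10],[0,0,0],38],[[0,1,20],[0,0,0],38],[[0,1,30],[0,0,0],38],[[0,1,40],[0,0,0],38],[[0,1,48],[0,0,0],38],[[0,1,53],[0,0,0],38],[[0,1,55],[0,0,0],38],[[0,1,55],[0,0,0],38]]}}

```text
clock: 29.2
tcp_pos: [0.5911, -0.0566, 0.0718]
orientation: [-0.001, 0.659, 0.752, -0.0]
wrist_force: [-0.2, 0.5, -1.9]
finger_gap: 0.0487
grip_force: 42.2
```

Emit:
{"fn": "step_arm", "kwargs": {"moves": [[[0,0,2],[0,0,0],38],[[0,0,3],[0,0,0],38],[[0,0,3],[0,0,0],38]]}}

```text
clock: 29.45
tcp_pos: [0.5921, -0.0568, 0.0703]
orientation: [0.001, 0.659, 0.752, 0.0]
wrist_force: [0.2, -0.2, -0.4]
finger_gap: 0.0487
grip_force: 42.2
```

Release, rise, back off in front of the tray, and shut the fingers for pushing.

Emit:
{"fn": "step_arm", "kwargs": {"moves": [[[0,0,0],[0,0,0],52],[[0,0,0],[0,0,0],62],[[0,0,0],[0,0,0],68],[[0,0,0],[0,0,0],68],[[0,0,-25],[0,0,0],68],[[0,0,-60],[0,0,0],68],[[0,0,-95],[0,0,0],68],[[10,-25,-100],[0,0,0],68]]}}

```text
clock: 30.12
tcp_pos: [0.5731, -0.0522, 0.1766]
orientation: [0.007, 0.66, 0.752, 0.004]
wrist_force: [1.4, -0.5, 1.9]
finger_gap: 0.0684
grip_force: 0.0
```

Emit:
{"fn": "step_arm", "kwargs": {"moves": [[[10,-40,0],[0,0,0],40],[[20,-80,0],[0,0,0],10],[[20,-110,0],[0,0,0],0],[[20,-110,0],[0,0,0],0],[[20,-110,0],[0,0,0],0],[[20,-110,0],[0,0,0],0]]}}

```text
clock: 30.62
tcp_pos: [0.4549, -0.0448, 0.1703]
orientation: [0.001, 0.659, 0.752, 0.001]
wrist_force: [0.6, 0.4, 0.0]
finger_gap: 0.0
grip_force: 0.0
```

```bash
python3 -c "
from h import *
go(dk(-.222,0,.034))
s=imaging.read_camera('scene')[:,:,::-1];b=imaging.read_camera('top')[:,:,::-1]
o=np.zeros((500,800,3),np.uint8)
o[:500,:420]=cv2.resize(s[150:250,240:324+16],(500,500),interpolation=cv2.INTER_CUBIC)[:,:420]
o=np.zeros((500,800,3),np.uint8)
o[:500,:400]=cv2.resize(s[145:270,245:345],(400,500),interpolation=cv2.INTER_CUBIC)
o[:400,400:]=cv2.resize(b[140:240,240:340],(400,400),interpolation=cv2.INTER_CUBIC)
cv2.imwrite('pics/c13.png',o)"
```

```text
shift [  0.8  -2.2 136.3] turn [ 0.002  0.001 -0.002] tcp [ 0.455 -0.045  0.17 ]
```

View pics/c13.png

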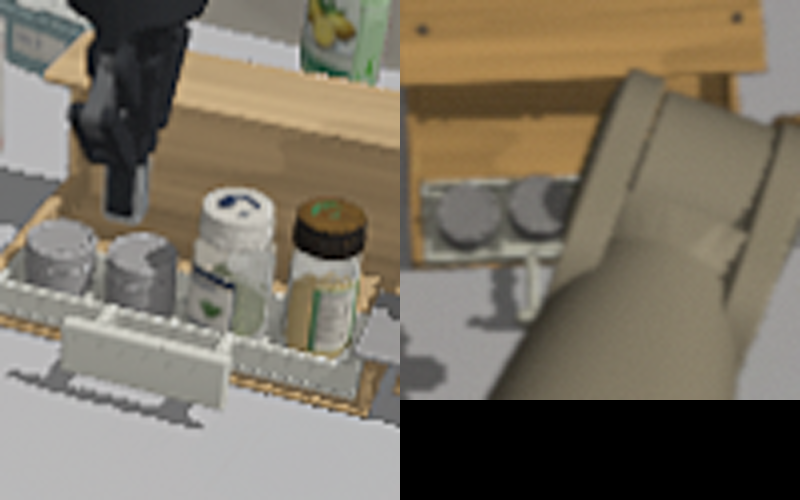

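All four stand upright: tins at (60,255) and (140,270), white cap at (237,205), brown cap at (330,215). Now push the tray in gently.

Emit:
{"fn": "step_arm", "kwargs": {"moves": [[[0,0,35],[0,0,0],0],[[0,0,70],[0,0,0],0],[[0,0,105],[0,0,0],0],[[0,0,136],[0,0,0],0],[[0,5,136],[0,0,0],0],[[0,10,136],[0,0,0],0],[[0,16,136],[0,0,0],0],[[0,21,136],[0,0,0],0]]}}

```text
clock: 31.38
tcp_pos: [0.478, -0.0423, 0.0357]
orientation: [0.002, 0.659, 0.752, 0.001]
wrist_force: [-0.5, 0.1, 1.1]
finger_gap: -0.0
grip_force: 0.0
```

Emit:
{"fn": "step_arm", "kwargs": {"moves": [[[0,3,0],[0,0,0],0],[[0,6,0],[0,0,0],0],[[0,9,0],[0,0,0],0],[[0,12,0],[0,0,0],0],[[0,16,0],[0,0,0],0],[[0,20,0],[0,0,0],0],[[0,24,0],[0,0,0],0],[[0,28,0],[0,0,0],0]]}}

```text
clock: 32.05
tcp_pos: [0.5006, -0.0383, 0.0336]
orientation: [-0.001, 0.659, 0.752, -0.001]
wrist_force: [-5.9, -2.7, 5.4]
finger_gap: 0.0003
grip_force: 3.2
```

Emit:
{"fn": "step_arm", "kwargs": {"moves": [[[0,4,0],[0,0,0],0],[[0,9,0],[0,0,0],0],[[0,14,0],[0,0,0],0],[[0,19,0],[0,0,0],0],[[0,24,0],[0,0,0],0],[[0,29,0],[0,0,0],0],[[0,34,0],[0,0,0],0],[[0,39,0],[0,0,0],0]]}}

```text
clock: 32.72
tcp_pos: [0.5383, -0.0332, 0.0335]
orientation: [-0.002, 0.66, 0.752, -0.002]
wrist_force: [-9.9, -2.4, 8.0]
finger_gap: 0.0002
grip_force: 4.8
```

```bash
python3 -c "
from h import *
go(dk(-.0975,0,.034)); print(telemetry.get_state()['wrist_force'])"
```

```text
shift [ 0.3 38.5 -0.7] turn [-0.006  0.    -0.003] tcp [ 0.538 -0.033  0.034]
[-9.89703359 -2.39540785  7.96484177]
```

Emit:
{"fn": "step_arm", "kwargs": {"moves": [[[0,5,0],[0,0,0],0],[[0,10,0],[0,0,0],0],[[0,15,0],[0,0,0],0],[[0,20,0],[0,0,0],0],[[0,24,0],[0,0,0],0],[[0,28,0],[0,0,0],0],[[0,32,0],[0,0,0],0],[[0,35,0],[0,0,0],0]]}}

```text
clock: 33.38
tcp_pos: [0.5721, -0.0287, 0.0334]
orientation: [-0.002, 0.66, 0.752, -0.003]
wrist_force: [-10.2, -2.3, 8.1]
finger_gap: 0.0005
grip_force: 5.1
```

Emit:
{"fn": "step_arm", "kwargs": {"moves": [[[0,2,0],[0,0,0],0],[[0,4,0],[0,0,0],0],[[0,6,0],[0,0,0],0],[[0,6,0],[0,0,0],0]]}}

```text
clock: 33.72
tcp_pos: [0.5776, -0.028, 0.0333]
orientation: [-0.003, 0.66, 0.752, -0.003]
wrist_force: [-11.1, -2.4, 8.3]
finger_gap: 0.0
grip_force: 5.9
```

```bash
python3 -c "
from h import *
go(dk(-.0975,0,.034)); print(telemetry.get_state()['wrist_force'])"
```

```text
shift [ 0.2 -1.2 -0.7] turn [-0.008  0.    -0.003] tcp [ 0.578 -0.028  0.033]
[-11.11337477  -2.39098325   8.30241556]
```

Emit:
{"fn": "step_arm", "kwargs": {"moves": [[[0,-4,0],[0,0,0],0],[[0,-8,0],[0,0,0],0],[[0,-12,0],[0,0,0],0],[[0,-17,0],[0,0,0],0],[[0,-22,0],[0,0,0],0],[[0,-28,0],[0,0,0],0],[[0,-36,0],[0,0,0],0],[[0,-40,0],[0,0,0],0]]}}

```text
clock: 34.38
tcp_pos: [0.5411, -0.0329, 0.0336]
orientation: [-0.0, 0.659, 0.752, -0.0]
wrist_force: [0.3, 0.7, 0.3]
finger_gap: 0.0002
grip_force: 0.0
```

Emit:
{"fn": "step_arm", "kwargs": {"moves": [[[0,-20,0],[0,0,0],0],[[0,-60,-10],[0,0,0],0],[[0,-85,-40],[0,0,0],0],[[0,-85,-80],[0,0,0],10],[[0,-85,-120],[0,0,0.1],20],[[-30,-85,-140],[0,0,0.2],30],[[-65,-85,-145],[0,0,0.3],40],[[-100,-85,-145],[0,0,0.4],40]]}}

```text
clock: 35.05
tcp_pos: [0.4725, -0.1445, 0.1819]
orientation: [0.003, 0.796, 0.605, 0.002]
wrist_force: [1.1, -0.2, 0.2]
finger_gap: 0.0404
grip_force: 0.0
```

```bash
python3 -c "
from h import *
s=telemetry.get_state(); print(s['joint_pos'].round(2))
b=imaging.read_camera('scene')[:,:,::-1]; cv2.imwrite('pics/raw_s14.png',b); a=cv2.imread('pics/raw_scene0.png')
# paddle template from start vs now
A=a[195:235,265:320].mean(2).astype(np.float32); B=b[185:260,255:330].mean(2).astype(np.float32)
m=cv2.matchTemplate(B,A,cv2.TM_CCOEFF_NORMED); _,k,_,l=cv2.minMaxLoc(m); print(k,l[0]-10,l[1]-10)
g=a.mean(2).astype(int); 
for k in (0,1): print(proj('scene',dk(-.0955-.077*k,0,.038)))
# jar caps in place?
for x,y,z in ((-.008,-.0915,.121),(-.008,-.0305,.114),(-.008,.0305,.062),(-.008,.0915,.062)):
    u,v=proj('scene',dk(x,y,z)).astype(int); print(u,v,b[v,u,::-1],a[v,u,::-1])
K=dk(-.034,-.183,.115); print(K); go(K+[0,0,.08],.133+np.pi)"
```

```text
[-0.46  0.17 -0.26  1.13  0.    1.38]
0.6766951084136963 0 0
[289.64326754 219.95510906]
[279.82169322 235.75450206]
334 184 [82 63 44] [129 110  80]
312 182 [44 48 51] [144 121  90]
289 194 [134 132 132] [135 113  83]
269 189 [90 88 90] [137 116  86]
[ 0.66356758 -0.20089252  0.115     ]
shift [  4.4 196.5 -12.8] turn [ 0.     0.011 -1.985] tcp [ 0.474 -0.151  0.181]
```

Latched: the paddle is back at its starting pixels and the tool force is zero. Now locate the knob precisely by fitting the wing box to both start pictures.

```bash
cat > knob.py <<'E'
from h import *
from scipy.optimize import minimize
def hull(n,x,y,yaw,sc=8,off=(0,0),sz=(0,0),zt=.130,zb=.096):
    p=[]
    for a in (-.022,.022):
        for b in (-.0065,.0065):
            for z in (zb,zt): p.append((proj(n,[x+np.cos(yaw)*a-np.sin(yaw)*b,y+np.sin(yaw)*a+np.cos(yaw)*b,z])+.5-off)*sc)
    m=np.zeros((sz[1]*sc,sz[0]*sc),np.uint8); cv2.fillConvexPoly(m,cv2.convexHull(np.array(p).astype(np.float32)).astype(int),1); return m
D={}
for n,u0,v0 in (("top",330,150),("scene",345,175)):
    im=cv2.imread(f"pics/raw_{n}0.png")[v0:v0+45,u0:u0+45]
    D[n]=((u0,v0),(cv2.resize(im.max(2),None,fx=8,fy=8,interpolation=cv2.INTER_CUBIC)<58).astype(np.uint8))
def cost(q,ns=("top","scene")):
    c=0
    for n in ns:
        o,m=D[n]; h=hull(n,q[0]*.01+.663,q[1]*.01-.2,.133,off=np.array(o),sz=(45,45)); c+=1-(h&m).sum()/(h|m).sum()
    return c
for ns in (("top","scene"),("top",),("scene",)):
    best=min(((cost((i/4,j/4),ns),i/4,j/4) for i in range(-6,7) for j in range(-6,7)))
    r=minimize(cost,best[1:],args=(ns,),method="Nelder-Mead",options=dict(initial_simplex=[[best[1],best[2]],[best[1]+.2,best[2]],[best[1],best[2]+.2]]))
    x,y=r.x[0]*.01+.663,r.x[1]*.01-.2; d=np.array([x,y])-O
    print(ns,round(x,4),round(y,4),"cost",round(r.fun,2),"dock",np.round([c*d[0]+s_*d[1],-s_*d[0]+c*d[1]],4))
E
python3 knob.py
```

```text
Traceback (most recent call last):
  File "knob.py", line 20, in <module>
    r=minimize(cost,best[1:],args=(ns,),method="Nelder-Mead",options=dict(initial_simplex=[[best[1],best[2]],[best[1]+.2,best[2]],[best[1],best[2]+.2]]))
  File "knob.py", line 16, in cost
    o,m=D[n]; h=hull(n,q[0]*.01+.663,q[1]*.01-.2,.133,off=np.array(o),sz=(45,45)); c+=1-(h&m).sum()/(h|m).sum()
                ~~~~^^^^^^^^^^^^^^^^^^^^^^^^^^^^^^^^^^^^^^^^^^^^^^^^^^^^^^^^^^^^^
  File "knob.py", line 7, in hull
    for z in (zb,zt): p.append((proj(n,[x+np.cos(yaw)*a-np.sin(yaw)*b,y+np.sin(yaw)*a+np.cos(yaw)*b,z])+.5-off)*sc)
                                ~~~~^^^^^^^^^^^^^^^^^^^^^^^^^^^^^^^^^^^^^^^^^^^^^^^^^^^^^^^^^^^^^^^^^^^
  File "h.py", line 10, in proj
    p=imaging.camera_params(n); T=p["pose"]; c=T[:3,:3].T@(np.array(P)-T[:3,3]); c=np.array([c[0],-c[1],-c[2]])
ValueError: time passes only in moves, steps and waits
```

Emit:
{"fn": "step_arm", "kwargs": {"moves": [[[0,0,-5],[0,0,-0.12],40],[[0,0,-10],[0,0,-0.24],40],[[0,0,-13],[0,0,-0.36],40],[[0,0,-13],[0,0,-0.48],40],[[0,0,-13],[0,0,-0.6],40],[[0,0,-13],[0,0,-0.72],40],[[0,0,-13],[0,0,-0.84],40],[[0,0,-13],[0,0,-0.96],40]]}}

```text
clock: 35.77
tcp_pos: [0.4707, -0.1429, 0.1915]
orientation: [0.0, 0.423, 0.906, 0.0]
wrist_force: [0.1, 0.3, -0.8]
finger_gap: 0.0401
grip_force: 0.0
```

Emit:
{"fn": "step_arm", "kwargs": {"moves": [[[0,0,0],[0,0,-0.12],40],[[0,0,0],[0,0,-0.24],40],[[0,0,0],[0,0,-0.36],40],[[0,0,0],[0,0,-0.48],40],[[0,0,0],[0,0,-0.6],40],[[0,0,0],[0,0,-0.72],40],[[0,0,0],[0,0,-0.84],40],[[0,0,0],[0,0,-0.96],40]]}}

```text
clock: 36.43
tcp_pos: [0.4707, -0.1429, 0.1915]
orientation: [0.0, -0.043, 0.999, 0.0]
wrist_force: [0.4, -0.9, -0.5]
finger_gap: 0.0399
grip_force: 0.0
```

```bash
sed -i 's/imaging.camera_params(n)/cp(n)/; 4i import functools\ncp=functools.lru_cache(imaging.camera_params)' h.py; head -8 h.py; python3 knob.py; python3 -c "
from h import *
go(dk(-.034,-.183,.19),.133+np.pi)"
```

```text
import cv2,numpy as np
from workcell import telemetry, imaging, env
from scipy.spatial.transform import Rotation as R
import functools
cp=functools.lru_cache(imaging.camera_params)
def ray(n,u,v):
    p=cp(n); q=cv2.undistortPoints(np.array([[[u,v]]],float),p["camera_matrix"],np.array(p["D"]))[0,0]
    T=p["pose"]; return T[:3,3],T[:3,:3]@np.array([q[0],-q[1],-1.])
('top', 'scene') 0.6479 -0.2015 cost 0.7 dock [-0.0496 -0.1815]
('top',) 0.6452 -0.1993 cost 0.32 dock [-0.052 -0.179]
('scene',) 0.6487 -0.2019 cost 0.31 dock [-0.0489 -0.182 ]
shift [-187.2  -74.4    1.5] turn [ 0.     0.    -0.046] tcp [ 0.471 -0.143  0.191]
```

```bash
python3 -c "
from h import *
go(dk(-.0495,-.1815,.165),.133+np.pi)"
```

```text
shift [-171.6  -73.7   26.5] turn [ 0.     0.    -0.046] tcp [ 0.471 -0.143  0.191]
```

Emit:
{"fn": "step_arm", "kwargs": {"moves": [[[-30,-13,0],[0,0,-0.046],40],[[-65,-28,0],[0,0,-0.046],40],[[-100,-43,5],[0,0,-0.046],40],[[-135,-58,15],[0,0,-0.046],40],[[-172,-74,26],[0,0,-0.046],40],[[-172,-74,26],[0,0,-0.046],40],[[-172,-74,26],[0,0,-0.046],40],[[-172,-74,26],[0,0,-0.046],40]]}}

```text
clock: 37.1
tcp_pos: [0.6475, -0.2027, 0.1645]
orientation: [-0.001, -0.063, 0.998, 0.001]
wrist_force: [-1.1, -0.5, -0.4]
finger_gap: 0.04
grip_force: 0.0
```

Emit:
{"fn": "step_arm", "kwargs": {"moves": [[[0,0,0],[0,0,0],40],[[0,0,0],[0,0,0],40],[[0,0,0],[0,0,0],40]]}}

```text
clock: 37.35
tcp_pos: [0.6478, -0.2029, 0.1679]
orientation: [0.001, -0.063, 0.998, -0.001]
wrist_force: [0.2, 0.1, 0.5]
finger_gap: 0.04
grip_force: 0.0
```

```bash
python3 -c "
from h import *
go(dk(-.0495,-.1815,.098),.133+np.pi); print(telemetry.get_state()['joint_pos'].round(2))"
```

```text
shift [-0.2  1.5 69.9] turn [-0.002  0.002 -0.007] tcp [ 0.648 -0.203  0.168]
[-0.42  0.54  0.23  1.26 -0.   -0.55]
```

Emit:
{"fn": "step_arm", "kwargs": {"moves": [[[0,1,15],[0,0,0],40],[[0,1,35],[0,0,0],40],[[0,1,50],[0,0,0],40],[[0,1,60],[0,0,0],40],[[0,1,64],[0,0,0],40],[[0,1,64],[0,0,0],30],[[0,1,64],[0,0,0],20],[[0,1,64],[0,0,0],8]], "grip_force": 60}}

```text
clock: 38.02
tcp_pos: [0.6488, -0.2026, 0.1032]
orientation: [0.001, -0.063, 0.998, -0.001]
wrist_force: [-1.0, -0.8, 2.5]
finger_gap: 0.0119
grip_force: 59.9
```

Emit:
{"fn": "step_arm", "kwargs": {"moves": [[[0,0,0],[0,0,0],8],[[0,0,0],[0,0,0],8],[[0,0,0],[0,0,0],8],[[0,0,0],[0,0,0],8]]}}

```text
clock: 38.35
tcp_pos: [0.6487, -0.2026, 0.1024]
orientation: [0.001, -0.063, 0.998, -0.001]
wrist_force: [0.6, -1.3, 2.3]
finger_gap: 0.0119
grip_force: 59.9
```

Emit:
{"fn": "step_arm", "kwargs": {"moves": [[[0,0,3],[0,0,0],8],[[0,0,6],[0,0,0],8],[[0,0,9],[0,0,0],8],[[0,0,12],[0,0,0],8],[[0,0,14],[0,0,0],8],[[0,0,14],[0,0,0],8],[[0,0,14],[0,0,0],8]]}}

```text
clock: 38.93
tcp_pos: [0.6489, -0.2026, 0.09]
orientation: [0.001, -0.063, 0.998, -0.001]
wrist_force: [-1.5, -0.6, 13.6]
finger_gap: 0.0119
grip_force: 61.8
```

Emit:
{"fn": "step_arm", "kwargs": {"moves": [[[0,0,0],[0,0,0.1],8],[[0,0,0],[0,0,0.2],8],[[0,0,0],[0,0,0.3],8],[[0,0,0],[0,0,0.4],8],[[0,0,0],[0,0,0.5],8],[[0,0,0],[0,0,0.6],8],[[0,0,0],[0,0,0.7],8],[[0,0,0],[0,0,0.8],8]]}}

```text
clock: 39.6
tcp_pos: [0.6483, -0.2049, 0.0901]
orientation: [0.002, 0.334, 0.943, -0.002]
wrist_force: [-4.6, -6.9, 13.8]
finger_gap: 0.012
grip_force: 61.6
```

Emit:
{"fn": "step_arm", "kwargs": {"moves": [[[0,0,0],[0,0,0.1],8],[[0,0,0],[0,0,0.2],8],[[0,0,0],[0,0,0.3],8],[[0,0,0],[0,0,0.4],8],[[0,0,0],[0,0,0.5],8],[[0,0,0],[0,0,0.6],8],[[0,0,0],[0,0,0.7],8],[[0,0,0],[0,0,0.78],8]]}}

```text
clock: 40.27
tcp_pos: [0.6463, -0.206, 0.09]
orientation: [0.002, 0.667, 0.745, -0.004]
wrist_force: [-9.7, -9.4, 18.0]
finger_gap: 0.0119
grip_force: 63.2
```

Emit:
{"fn": "step_arm", "kwargs": {"moves": [[[0,0,0],[0,0,0.02],8],[[0,0,0],[0,0,0.02],8],[[0,0,0],[0,0,0.02],8]]}}

```text
clock: 40.52
tcp_pos: [0.6464, -0.206, 0.0901]
orientation: [0.002, 0.672, 0.74, -0.004]
wrist_force: [-9.9, -10.9, 16.8]
finger_gap: 0.0121
grip_force: 65.8
```

```bash
python3 -c "
from h import *
go(telemetry.get_state()['tcp_pos']); print(telemetry.get_state()['ft_torque'],telemetry.get_state()['joint_pos'].round(2))"
```

```text
shift [0. 0. 0.] turn [-0.003  0.007 -0.036] tcp [ 0.646 -0.206  0.09 ]
[-2.18041596  2.19519712  1.24227734] [-0.42  0.58  0.11  1.1  -0.01  1.05]
```

Emit:
{"fn": "step_arm", "kwargs": {"moves": [[[0,0,0],[0,0,0],14],[[0,0,0],[0,0,0],25],[[0,0,0],[0,0,0],40],[[0,0,0],[0,0,0],40],[[0,0,-15],[0,0,0],40],[[0,0,-40],[0,0,0],40],[[0,0,-75],[0,0,0],40],[[0,-20,-95],[0,0,0],40]]}}

```text
clock: 41.18
tcp_pos: [0.6312, -0.2035, 0.1844]
orientation: [0.002, 0.671, 0.741, 0.001]
wrist_force: [0.7, -1.0, 1.1]
finger_gap: 0.0401
grip_force: 0.0
```

Emit:
{"fn": "step_arm", "kwargs": {"moves": [[[0,-40,-5],[0,0,0],40],[[0,-80,-5],[0,0,0],40],[[-20,-120,-5],[0,0,0],40],[[-40,-160,-5],[0,0,0],40],[[-60,-190,-5],[0,0,0],40],[[-90,-200,-5],[0,0,0],40],[[-120,-200,-5],[0,0,0],40],[[-120,-200,-5],[0,0,0],40]]}}

```text
clock: 41.85
tcp_pos: [0.4406, -0.3476, 0.1873]
orientation: [0.001, 0.674, 0.739, -0.001]
wrist_force: [0.4, -0.4, 0.6]
finger_gap: 0.0395
grip_force: 0.0
```

```bash
cat > kfit.py <<'E'
from knob import *
for n,u0,v0 in (("top",330,150),("scene",345,175)):
    im=imaging.read_camera(n)[v0:v0+45,u0:u0+45]; cv2.imwrite(f"pics/raw_k_{n}.png",im)
    m=(cv2.resize(im.max(2),None,fx=8,fy=8,interpolation=cv2.INTER_CUBIC)<58).astype(np.uint8)
    for name,yaw in (("0",.133),("90",.133-np.pi/2),("45",.133-.785)):
        for dz in (0,.010):
            best=min((1-((h:=hull(n,x,y,yaw,off=np.array((u0,v0)),sz=(45,45),zt=.13-dz,zb=.096-dz))&m).sum()/(h|m).sum(),x,y) for x in np.arange(.642,.656,.003) for y in np.arange(-.209,-.196,.003))
            print(n,name,dz,np.round(best,3))
E
python3 kfit.py | tail -12
python3 -c "
from h import *
b=imaging.read_camera('scene')[:,:,::-1]; a=cv2.imread('pics/raw_scene0.png')
A=a[205:232,270:318].mean(2).astype(np.float32); B=b[190:250,255:335].mean(2).astype(np.float32)
m=cv2.matchTemplate(B,A,cv2.TM_CCOEFF_NORMED); _,k,_,l=cv2.minMaxLoc(m); print('paddle',k,l[0]-15,l[1]-15)
t=imaging.read_camera('top')[:,:,::-1]; cv2.imwrite('pics/raw_t20.png',t); chk()
s14=cv2.imread('pics/raw_s14.png'); print('cells diff vs s14',np.abs(b[170:240,255:340].astype(int)-s14[170:240,255:340]).mean())
print(telemetry.get_state()['clock'])"
```

```text
top 0 0 [ 0.655  0.642 -0.197]
top 0 0.01 [ 0.652  0.651 -0.197]
top 90 0 [ 0.291  0.642 -0.2  ]
top 90 0.01 [ 0.286  0.645 -0.203]
top 45 0 [ 0.625  0.642 -0.203]
top 45 0.01 [ 0.625  0.645 -0.203]
scene 0 0 [ 0.695  0.642 -0.209]
scene 0 0.01 [ 0.673  0.642 -0.203]
scene 90 0 [ 0.43   0.642 -0.206]
scene 90 0.01 [ 0.196  0.642 -0.203]
scene 45 0 [ 0.418  0.642 -0.206]
scene 45 0.01 [ 0.272  0.642 -0.206]
paddle 0.713729977607727 0 0
tin1 score 0.28 shift px -1 0
jarA score 0.06 shift px -5 6
jarB score 0.3 shift px 0 0
green score 0.87 shift px 0 0
yel score 1.0 shift px 0 0
cells diff vs s14 21.415686274509802
42.1
```

Knob fits turned 90° and down in both views, and the paddle is at its latched place. One numeric check that the jars still stand in their latched cells.

```bash
python3 -c "
from h import *
g=imaging.read_camera('scene').mean(2).astype(int); rr=np.array([.494,-.869,0])
for nm,y,r,zs in (('B',-.0915,.022,(.1,.08,.05)),('A',-.0305,.0235,(.095,.07,.05)),('t1',.0305,.024,(.05,)),('t0',.0915,.024,(.05,))):
  for z in zs:
    q=[proj('scene',dk(-.008,y,z)+k*r*rr) for k in (-1,0,1)]; u,v=q[1].round().astype(int); print(nm,z,q[0][0].round(1),q[2][0].round(1),u-14,g[v,u-14:u+15].tolist())
print(telemetry.get_state()['wrist_force'])"
```

```text
B 0.1 325.9 342.2 320 [149, 125, 104, 103, 107, 100, 37, 12, 17, 22, 26, 24, 38, 37, 34, 38, 38, 30, 49, 37, 30, 27, 61, 115, 109, 109, 108, 109, 110]
B 0.08 325.1 341.3 319 [153, 171, 117, 108, 108, 100, 140, 167, 170, 164, 177, 181, 180, 179, 179, 174, 170, 170, 167, 161, 157, 156, 162, 103, 109, 109, 109, 109, 109]
B 0.05 323.9 339.9 318 [128, 156, 145, 140, 131, 92, 100, 103, 108, 112, 118, 127, 78, 100, 130, 141, 142, 146, 167, 170, 152, 172, 113, 117, 99, 110, 162, 160, 157]
A 0.095 303.2 320.4 298 [106, 105, 105, 104, 102, 100, 125, 133, 133, 134, 135, 149, 159, 171, 168, 170, 172, 181, 178, 188, 184, 201, 194, 115, 102, 109, 114, 85, 24]
A 0.07 302.4 319.5 297 [91, 104, 111, 113, 94, 105, 142, 163, 169, 156, 148, 142, 146, 170, 173, 172, 173, 174, 167, 164, 162, 162, 155, 175, 107, 103, 105, 106, 128]
A 0.05 301.9 318.8 296 [90, 114, 142, 147, 132, 130, 136, 135, 126, 120, 115, 128, 139, 127, 115, 85, 111, 121, 132, 141, 150, 154, 130, 165, 125, 102, 107, 105, 97]
t1 0.05 280.9 297.9 275 [136, 185, 131, 130, 145, 146, 102, 82, 95, 123, 141, 154, 166, 185, 173, 174, 164, 149, 112, 98, 104, 101, 87, 105, 109, 112, 90, 54, 79]
t0 0.05 260.7 277.5 255 [115, 115, 141, 113, 92, 102, 105, 85, 100, 132, 157, 164, 166, 163, 160, 159, 158, 154, 156, 178, 168, 153, 156, 111, 96, 104, 113, 170, 163]
[0.32337315 0.16624963 1.0364587 ]
```

All four stand in place, so I'm handing in.

```bash
python3 -c "
from workcell import env
print(env.hand_in())"
```

```text
the job is handed in; nothing more can be done
None
```

The job is handed in, result not reported back: both jars and both tins stand upright in their own cells, the tray is latched in, the lock knob is down and turned a quarter turn clockwise, and the green-lidded jar has not moved; one tin tilted on its first placing and was re-set.

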